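# Clip the measuring cup onto the kitchen rail's snap hook

## Robot

A 7-joint arm with a two-finger parallel gripper is mounted at the origin on the work surface. World frame = base frame: x ahead of the robot, y to its left, z up, the work surface at z = 0. Lengths are in m, angles in rad, forces in N, time in s.
With the tool pointing down it reaches from about 0.4 to 0.9 m from the base axis. Payload 5.5 kg.
Tool frame: the origin (TCP) lies at the centre of the arm's flange, where the gripper is bolted on; the fingertips stand 178 mm ahead of it and the grasp point (between the pads) lies 159 mm ahead of it; x points along the fingers, z is the direction in which the jaws open and shut, and the axes are right-handed (so a half turn about x gives the same grasp; the last joint's range is limited). The gripper opens to 92 mm and grips with 3 to 60 N. Pads are 19 mm wide; open, the fingers measure 130 mm over their backs; the gripper's body (75 mm by 190 mm) begins 47 mm behind the grasp point.
Start: joints at [1.494, 0.501, -0.427, 1.55, 0.221, 1.138, -0.21], TCP at [0.217, -0.613, 0.405] pointing down, gripper open.
Joint ranges: [-2.88, 2.88], [-0.31, 2.03], [-1.54, 1.56], [0.2, 2.42], [-1.41, 4.55], [0.19, 2.02], [-2.57, 2.57]. Speed limits (rad/s): [2.57, 2.57, 3.14, 3.14, 3.14, 3.14, 3.14].

## Interface

Orientations are given as a 3x3 rotation matrix whose columns are the frame's x, y, z axes.
In Python, from workcell import robot, eyes gives the robot as it stands.
- The arm moves only by the tool play_rows, never from a script. Its argument "moves" is a list of rows, each a list of 7 numbers: the shift along the world's x, y, z normalised to -1 to 1, where 1 is 500 mm, then the turn, a rotation vector about the world's x, y, z normalised to -1 to 1, where 1 is 45 degrees, then the opening, from 0 (shut) to 1 (fully open). A call has exactly 5 rows; each row is the pose to reach, as a shift and turn from the pose measured when the call began; what a row does not reach only later rows make up. A row lasts 1/10 s, in which the tool goes at most 50 mm and 8.59 degrees, less where a joint would pass 70% of its speed; a pose out of reach is approached as far as the arm can. A call with a number of a shift or a turn outside -1 to 1 is refused whole. A call with a gripper value outside its range is refused whole. The fingers move at their own pace and stop on an object; "squeeze" is the grip in N (left out, the last holds). Time passes only in rows, so rows that repeat a pose let the fingers close, or fill a call up. It gives the time, the measured TCP pose, the force and the opening at its end, in the units of the state.
- robot.get_state(): the state, without advancing time (a new reading comes with each control period).
- eyes.get_image(name): name is "side" or "top"; returns the picture (400x640x3 uint8, red, green, blue); there is no depth.
- eyes.get_calibration(name): a dict with "mtx" (3x3 intrinsics, pixels), "R" (3x3) and "t" (3): a world point X has camera coordinates R X + t. Camera axes: x right, y down, z forward; pixel columns grow to the right and rows downward; lengths in m; the calibration is good to about 2 mm. A picture is of the moment at which its call begins. get_calibration takes no time and is no camera call.
- robot.hand_in(): hands the job in, once; it reports no verdict.
The state is a dict: "time_s": time; "q": joint angles; "qvel": joint speeds; "joint_torque": joint torques, N m; "position": TCP position; "tcp_rot": TCP orientation; "ft_force": force on the tool from outside, world axes, zero at the start; "wrist_torque": the same for the moment, N m; "grip_width": finger opening in m.
Only numpy, scipy, OpenCV 4.12 (cv2) and the standard library are available. Lean on these libraries where they do the work, as an engineer would, in place of code of your own. Each camera call takes 0.05 s, during which the arm holds its last target.

## Task

Pick up the large measuring cup with the blue handle and clip its hanging ring into the snap hook in the middle of the utensil rail: press the red sprung gate inward with the ring until the ring is past it and the gate snaps shut behind it. Then tug the ring upward against the shut gate with about 6 N to make sure it is caught, let the cup down gently and leave it hanging still and free from the hook. The hook is only clamped to the rail, so never push or pull it with more than 10 N, and do not knock over or shove the other things.

Things in the scene. Friction and masses are not known exactly. Their poses are not given: they have to be found in the camera images.
- cup_grip (a point): centre of the blue handle of the large measuring cup, half-way up its thickness: 72 mm long, 14 mm wide (y), 9 mm thick (z), level, 40 mm above the worktop while the cup stands. x runs along the handle from the cup to its hanging ring, y across, z up while it stands. Cup's centre line 80 mm behind (-x), ring's far end 76 mm ahead (+x)
- cup_ring (a point): centre of the wire at the far end of the cup's hanging ring (the point farthest from the cup); axes as cup_grip. The ring is of 5 mm steel wire, 28 mm across inside, 38 mm outside, lying in the handle's xy plane; its centre is 16.5 mm behind this point (-x); a 7 mm long neck joins it to the handle
- cup: the large steel measuring cup with the blue handle, 76 mm across the rim, 45 mm high, about 110 g, standing upright; origin at the centre of its underside, axes as cup_grip. Hung by its ring it comes to rest with the handle 1.42 rad from level, the cup low and a little to the hook's front, its underside facing the hook's +x; let go away from there it swings for many seconds
- hook_seat (a point): lowest inside point of the snap hook in the middle of the rail, where a hung ring's wire rests (wire centre 2.5 mm above it), given for a hook hanging plumb. x points from the hook's open front to its spine, y along the rail, z up. The hook is a J of 6.4 mm bar in the xz plane: front leg at x = -13, spine at x = +13 mm rising to the rail. Never load it with more than 10 N
- hook_tip (a point): top of the front leg of a plumb hook, axes as hook_seat, 13 mm in front (-x) and 16.5 mm above it. The ring goes in level, handle to the front, the tip passing up through its hole: its far wire comes down behind the tip, best 8 to 12 mm behind the real tip's centre and within 6 mm sideways, and presses the gate down. Nearer the spine the gate is much harder to press
- gate_pin (a point): hinge pin of the red sprung gate, a 4 mm bar; axes as hook_seat, from which it lies 10 mm back (+x) and 37 mm up on a plumb hook. The shut gate slopes down at 52 degrees to its free end just behind the tip (x = -8, z = +14 mm): a wire coming down meets it 28 mm above hook_seat at x = -3, 1.3 mm higher per mm nearer the spine. From below it does not give: a wire drawn up meets it 9 to 20 mm up
- gate (a joint): angle of the gate: 0 shut, 0.55 rad fully pressed in. Its spring shuts it; pressing it open with the wire 8 to 12 mm behind the tip's centre takes about 3 to 7 N. It snaps shut over the wire only when the wire is nearly at the bottom of the bend, its centre about 4 to 7 mm above hook_seat
- rail: utensil rail fixed to the worktop: 12 mm bar along y on posts at y = +-200 mm, bar centre 307 mm up, 13 mm behind hook_seat. Origin on the worktop under hook_seat (248 mm up), axes as hook_seat. The hook's collar sits stiffly on the bar, turned by up to 0.08 rad either way, unmeasured: hook up to 5 mm before or behind the points given. Turner (y = +125) and whisk (-125) hang, 60 mm wide
- small_cup: bystander: smaller steel measuring cup with a green handle, 60 mm across, 38 mm high; origin under its centre, handle along +x, its ring's far end 141 mm from the origin
- jar_red: bystander: jam jar 62 mm across, 85 mm high; origin at its underside
- jar_amber: bystander: honey jar 62 mm across, 85 mm high; origin at its underside
- mug: bystander: blue mug 82 mm across, 95 mm high; origin at its underside
- salt: bystander: white salt pot 52 mm across, 92 mm high; origin at its underside
- pepper: bystander: wooden pepper mill 54 mm across, 137 mm high; origin at its underside
There are look-alikes about, which are no part of the job. What is shaped like the cup but orange or pink is not meant.

How it is judged:
On the way, in this order (a step that is already met when the one before it is completed fails the run):
1. the ring's far wire is inside the hook, behind the tip and under the gate, and the gate is shut again (x of cup_ring in the frame of hook_seat between -0.012 and 0.014 m and z of cup_ring in the frame of hook_seat between -0.002 and 0.012 m and y of cup_ring in the frame of hook_seat between -0.012 and 0.012 m and value of joint gate below 0.08 rad), for 0.15 s.
2. tugged: the ring is drawn up against the underside of the shut gate with at least 4 N (z of cup_ring in the frame of hook_seat between 0.0065 and 0.026 m and distance between cup_ring and hook_seat below 0.03 m and value of joint gate below 0.08 rad and contact force between cup and rail above 4 N), for 0.1 s.
At the end, for the whole second after the job is handed in: the cup hangs freely by its ring in the snap hook: the ring's far wire within 12 mm of the hook's seat, gate shut (under 0.08 rad), handle within 0.4 rad of vertical with the cup below, moving slower than 0.12 m/s (distance between cup_ring and hook_seat below 0.012 m and value of joint gate below 0.08 rad and angle between the x axis of cup and the z axis of rail, either way round below 0.4 rad and height (world z) of cup between 0.05 and 0.16 m and linear speed of cup below 0.12 m/s); the robot touches nothing.
It fails at once if the cup loads the hook or rail with more than 10 N (contact force between cup and rail above 10 N).
It fails at once if a bystander is shoved more than 40 mm (distance of any of small_cup, jar_red, jar_amber, mug, salt, pepper from where it was at the start of the episode above 0.04 m).
It fails at once if a bystander is knocked over (angle between any of small_cup, jar_red, jar_amber, mug, salt, pepper's own z axis and vertical above 0.6 rad).
It also fails if it takes over 72 s, if anything falls off the work surface, if the arm or the gripper's body presses on something with over 40 N, if the wrist force passes 120 N, or if a joint passes its speed limit or range.

## Working session

There is one attempt and no reset: what is moved stays moved. The work goes in short steps, Python scripts to look and compute and a tool call to move; the robot and the scene stay as the last step left them, time stands still between calls to the robot, and variables do not carry over. Pictures are saved under pics/ and viewed, and the job is handed in when it is done.

Besides the shell and the picture viewer there is one more tool, called by a JSON object that holds its "op" and its "data", one argument or row to a line. play_rows: Moves the arm, as the interface text tells. Scaled input: -1 to 1 covers 500 mm each way for a shift and 45 degrees each way for a turn. Its arguments: {"type":"object","properties":{"moves":{"type":"array","items":{"type":"array","items":{"type":"number"}}},"squeeze":{"type":"number"}},"required":["moves"]}

```bash
mkdir -p pics; ls; cat > h.py <<'E'
import numpy as np, cv2
from workcell import robot, eyes
def snap(name,fn=None):
    im=np.asarray(eyes.get_image(name)); 
    if fn: cv2.imwrite('pics/'+fn,im[:,:,::-1]); np.save('pics/'+fn[:-4]+'.npy',im)
    return im
def cal(n):
    c=eyes.get_calibration(n); return np.array(c['mtx']),np.array(c['R']),np.array(c['t'])
def ray(n,u,v):
    K,R,t=cal(n); d=R.T@np.linalg.solve(K,[u,v,1.]); return -R.T@t, d/np.linalg.norm(d)
def onz(n,u,v,z):
    o,d=ray(n,u,v); return o+d*(z-o[2])/d[2]
def proj(n,X):
    K,R,t=cal(n); p=K@(R@np.array(X)+t); return p[:2]/p[2]
def two(a,b):
    (o1,d1),(o2,d2)=ray('side',*a),ray('top',*b)
    s=np.linalg.lstsq(np.c_[d1,-d2],o2-o1,rcond=None)[0]
    p,q=o1+s[0]*d1,o2+s[1]*d2; return (p+q)/2,np.linalg.norm(p-q)
E
python3 - <<'E'
from h import *
np.set_printoptions(precision=4,suppress=True)
for n in('side','top'):
    snap(n,n+'0.png'); K,R,t=cal(n); print(n,K.tolist(),R.round(3).tolist(),-R.T@t)
s=robot.get_state(); print(s['time_s'],s['position'],s['tcp_rot'],s['ft_force'],s['grip_width'])
E
```

```text
pics
side [[485.3479966098071, 0.0, 317.4641703767039], [0.0, 485.3479966098071, 197.45260354461251], [0.0, 0.0, 1.0]] [[0.994, -0.109, 0.016], [-0.063, -0.683, -0.728], [0.09, 0.723, -0.685]] [ 0.3275 -1.4679  1.4501]
top [[490.94528239993156, 0.0, 319.8449404953049], [0.0, 490.94528239993156, 191.7278527085471], [0.0, 0.0, 1.0]] [[0.026, -1.0, -0.004], [-0.98, -0.025, -0.197], [0.196, 0.009, -0.98]] [ 0.1864 -0.1214  1.6348]
0.1 [ 0.2165 -0.6126  0.4038] [[-0.0005  0.9428  0.3333]
 [ 0.0016  0.3333 -0.9428]
 [-1.      0.0001 -0.0017]] [-1.2033  0.5105 -0.2887] 0.09199239575828078
```

View pics/side0.png

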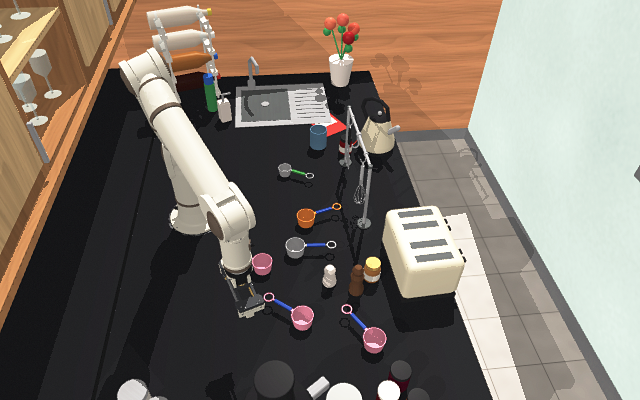

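View pics/top0.png

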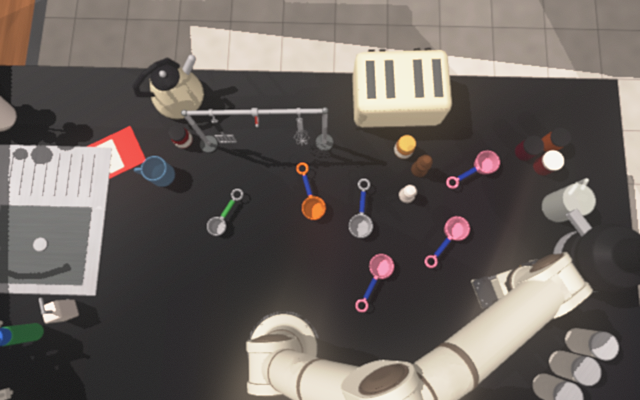

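Possible confusions in the side view: 3 pink cups with blue handles (262,264; 302,318; 374,340), an orange cup (306,218) and a small steel cup with a green handle (285,171). The steel cup with the blue handle is at side (295,248), top (361,226). I'll check it and the hook in a close crop.

```bash
python3 - <<'E'
from h import *
a=np.load('pics/side0.npy');b=np.load('pics/top0.npy')
def crop(im,x0,y0,w,h,s): return cv2.resize(im[y0:y0+h,x0:x0+w],None,fx=s,fy=s,interpolation=cv2.INTER_CUBIC)
c1=crop(a,275,230,70,35,5.5);c2=crop(b,325,170,70,70,5.5)
c3=crop(a,330,100,60,70,5.5)[:385];c4=crop(b,220,95,80,50,4.8)
H=np.zeros((600,800,3),np.uint8)
for c,x,y in((c1,0,0),(c2,400,0),(c3,0,200),(c4,400,390)):
    h=min(c.shape[0],600-y);w=min(c.shape[1],800-x);H[y:y+h,x:x+w]=c[:h,:w]
cv2.imwrite('pics/c0.png',H[:,:,::-1])
hs=cv2.cvtColor(b,cv2.COLOR_RGB2HSV);m=cv2.inRange(hs,(110,120,80),(128,255,255))
n,l,s,c=cv2.connectedComponentsWithStats(m)
for i in range(1,n):
    if s[i,4]>20: print('top',s[i],c[i],onz('top',*c[i],.0445))
hs=cv2.cvtColor(a,cv2.COLOR_RGB2HSV);m=cv2.inRange(hs,(110,120,80),(128,255,255))
n,l,s,c=cv2.connectedComponentsWithStats(m)
for i in range(1,n):
    if s[i,4]>20: print('side',s[i],c[i],onz('side',*c[i],.043))
E
```

```text
top [458 167  18  14  92] [466.90217391 173.2173913 ] [ 0.58013743 -0.5940888   0.0445    ]
top [302 175  10  20  92] [306.5326087  184.42391304] [ 0.52847274 -0.06218354  0.0445    ]
top [359 192   7  20  97] [362.08247423 201.39175258] [ 0.47605137 -0.24668637  0.0445    ]
top [434 238  16  19 104] [441.875 246.875] [ 0.3334766  -0.50547705  0.0445    ]
top [363 278  14  21 112] [369.66964286 288.16964286] [ 0.19654197 -0.2734004   0.0445    ]
top [  0 328  11  18 128] [  3.984375 336.03125 ] [0.01964158 0.86843907 0.0445    ]
side [203  73  10  12  83] [207.60240964  79.25301205] [-0.00162107  1.04331186  0.043     ]
side [316 207  16   7  52] [323.34615385 209.84615385] [ 0.52832126 -0.06083317  0.043     ]
side [307 243  18   4  70] [315.35714286 244.45714286] [ 0.47568344 -0.24524366  0.043     ]
side [274 299  18  12  78] [282.47435897 304.47435897] [ 0.33500289 -0.50477611  0.043     ]
side [350 313  17  17  86] [357.96511628 320.52325581] [ 0.58188277 -0.59258838  0.043     ]
```

View pics/c0.png

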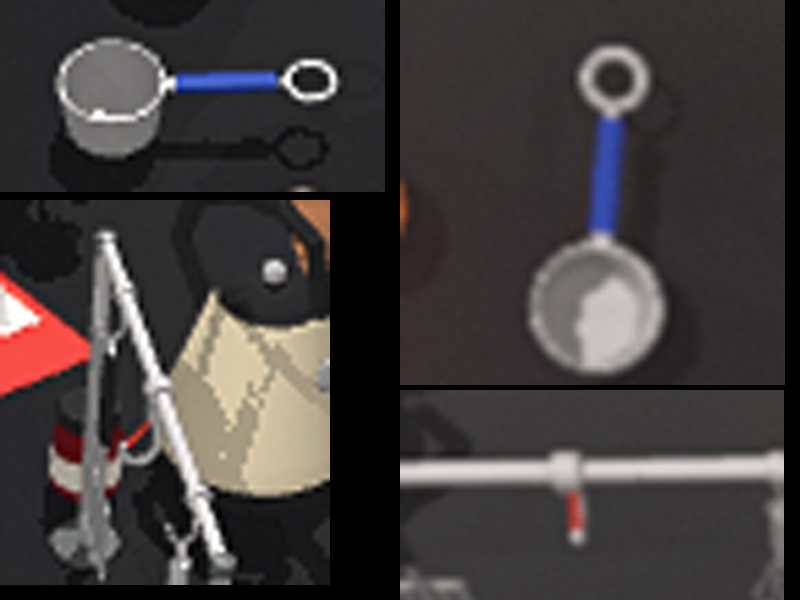

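The crop confirms it: steel cup with a blue handle, ring at top (364,184). The hook with its red gate shows at top (257,118) and side (354,178). Next I'll measure these.

```bash
python3 - <<'E'
from h import *
np.set_printoptions(precision=4,suppress=True)
a=np.load('pics/side0.npy');b=np.load('pics/top0.npy')
# rail posts/bar from top: bar bright pixels
for n,im,box in(('top',b,(185,95,145,30)),('side',a,(340,120,30,60))):
    x0,y0,w,h=box; c=cv2.resize(im[y0:y0+h,x0:x0+w],None,fx=5.5 if n=='top' else 10,fy=5.5 if n=='top' else 10,interpolation=cv2.INTER_CUBIC)
    cv2.imwrite(f'pics/r_{n}.png',c[:600,:800,::-1])
for n,im in(('top',b),('side',a)):
    hs=cv2.cvtColor(im,cv2.COLOR_RGB2HSV)
    m=cv2.inRange(hs,(0,110,60),(10,255,255))|cv2.inRange(hs,(172,110,60),(180,255,255))
    ys,xs=np.nonzero(m)
    k=(abs(xs-(257 if n=='top' else 354))<8)&(abs(ys-(118 if n=='top' else 179))<9)
    print(n,sorted(zip(xs[k].tolist(),ys[k].tolist())))
r=onz('top',364.1,184.5,.04); g=onz('top',362.1,201.4,.0445);c=onz('top',360.8,226,.045)
print(r,g,c,np.degrees(np.arctan2(*(r-c)[[1,0]])),np.linalg.norm(r-c))
for z,p in((.307,(190,113)),(.307,(320,111.5)),(.307,(257,111))): print(onz('top',*p,z))
E
```

```text
top [(255, 117), (255, 118), (255, 119), (255, 120), (255, 121), (255, 122), (255, 123), (256, 117), (256, 118), (256, 119), (256, 120), (256, 121), (256, 122), (256, 123), (257, 122)]
side []
[ 0.534  -0.2532  0.04  ] [ 0.476  -0.2467  0.0445] [ 0.3944 -0.2432  0.045 ] -4.084391006401695 0.1400439318346537
[0.6719 0.267  0.307 ]
[ 0.6856 -0.1036  0.307 ]
[0.6827 0.0761 0.307 ]
```

View pics/r_top.png

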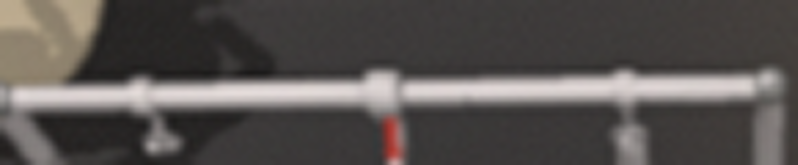

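View pics/r_side.png

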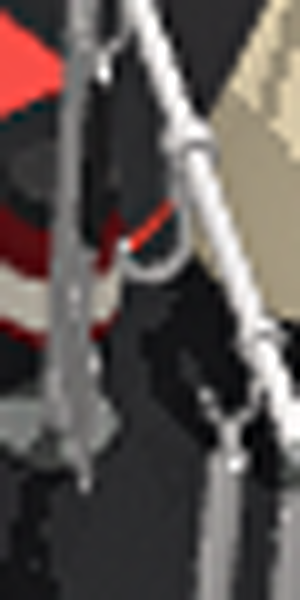

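Side crop: hook in profile, tip at about (352.5,144.3), bend bottom at (355,147.5), red gate from (357.5,140) to (353,144.8). Top crop: collar at (254,111.5), with the gate running down towards the tip near (256,124). I'll work out subpixel values from these.

```bash
python3 - <<'E'
from h import *
np.set_printoptions(precision=4,suppress=True)
a=np.load('pics/side0.npy').astype(float);b=np.load('pics/top0.npy').astype(float)
# bar centre per column, top
g=b.mean(2); pts=[]
for u in range(195,316,3):
    if 246<u<262 or 205<u<216 or 293<u<303: continue
    col=g[104:118,u]-90; col[col<0]=0; v=(col*np.arange(104,118)).sum()/col.sum(); pts.append((u,v))
p=np.array(pts); W=np.array([onz('top',u,v,.307) for u,v in p]); f=np.polyfit(W[:,1],W[:,0],1); print('rail x=',f,'yaw',np.degrees(-np.arctan(f[0])),np.std(W[:,0]-np.polyval(f,W[:,1])))
# collar
print(b[108:128,252:262].mean(2).astype(int))
red=lambda im:np.clip(im[:,:,0]-np.maximum(im[:,:,1],im[:,:,2])-15,0,None)
r=red(b)[112:128,250:263]; ys,xs=np.mgrid[112:128,250:263]; print('top gate c',(r*xs).sum()/r.sum(),(r*ys).sum()/r.sum()); print(r.astype(int))
r=red(a)[138:147,350:361]; ys,xs=np.mgrid[138:147,350:361]; print('side gate',(r*xs).sum()/r.sum(),(r*ys).sum()/r.sum()); print(r.astype(int))
c=cv2.resize(b[100:135,240:275].astype(np.uint8),None,fx=14,fy=14,interpolation=cv2.INTER_CUBIC); cv2.imwrite('pics/ht.png',c[:,:,::-1])
E
```

```text
rail x= [-0.0346  0.6851] yaw 1.9809103681132925 0.0012434667059913233
[[152 168 168 163 148 108  71  64  63  62]
 [191 202 202 196 176 132 112 118 121 121]
 [212 214 213 209 187 153 167 188 192 192]
 [210 211 211 209 189 165 189 211 215 215]
 [196 200 201 200 184 161 173 191 193 192]
 [173 179 182 182 170 144 134 138 141 140]
 [142 154 156 156 148 121  92  84  84  85]
 [103 122 122 123 120 100  71  57  57  57]
 [ 71  88  95 100 105  96  73  57  54  54]
 [ 56  67  73  86 101 111  88  62  55  57]
 [ 56  56  64  81 104 122  98  65  55  56]
 [ 56  57  63  80 105 126 104  67  55  57]
 [ 56  56  63  79 104 125 105  68  55  56]
 [ 57  55  60  78 100 120 101  69  57  55]
 [ 56  56  63  79  98 110  93  65  56  55]
 [ 56  55  59  86 118 118  90  65  55  56]
 [ 57  54  60 106 161 151 102  64  55  56]
 [ 56  53  64 119 175 161 105  65  55  55]
 [ 55  55  58  95 139 131  91  61  55  55]
 [ 57  55  54  64  84  84  66  55  54  54]]
top gate c 255.78924862553453 119.97189981673793
[[ 0  0  0  0  0  0  0  0  0  0  0  0  0]
 [ 0  0  0  0  0  0  0  0  0  0  0  0  0]
 [ 0  0  0  0  0  0  0  0  0  0  0 
[... 323 characters left out ...]
 61 16  0  0  0  0]
 [ 0  0  0  0  5 54 75 50 12  0  0  0  0]
 [ 0  0  0  0  0 13 28 18  0  0  0  0  0]
 [ 0  0  0  0  0  0  0  0  0  0  0  0  0]
 [ 0  0  0  0  0  0  0  0  0  0  0  0  0]
 [ 0  0  0  0  0  0  0  0  0  0  0  0  0]]
side gate 353.1410048622366 142.6426256077796
[[  0   0   0   0   0   0   0   0   0   0   0]
 [  0   0   0   0   0   0   0   0   0   0   0]
 [  0   0   0   0   0   0  63  22   0   0   0]
 [  0  35   0   0   0  64  93   0   0   0   0]
 [ 20  53  20   0  61 139   0   0   0   0   0]
 [ 40  57   4  89 139   0   0   0   0   0   0]
 [ 39  29   0 156   0   0   0   0   0   0   0]
 [ 52  14   0   0   0   0   0   0   0   0   0]
 [ 45   0   0   0   0   0   0   0   0   0   0]]
```

View pics/ht.png

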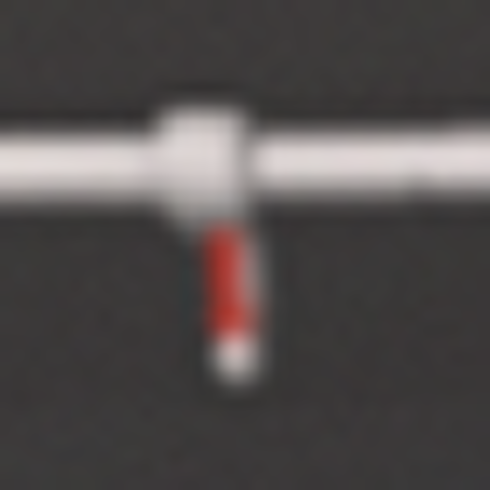

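```bash
python3 - <<'E'
from h import *
np.set_printoptions(precision=4,suppress=True)
a=np.load('pics/side0.npy').astype(float)
print(a[141:150,349:361].mean(2).astype(int))
p,e=two((352.15,144.1),(256.4,124.9)); print('tip tri',p,e)
for z in(.260,.2625): print('tip top',onz('top',256.4,124.9,z),'side',onz('side',352.15,144.1,z))
# side: collar & rail consistency
x=lambda y:.6851-.0346*y
y0=.0705
for y0 in(.065,.070,.075,.08):
    ex=np.array([.9994,.0346,0]);ey=np.array([-.0346,.9994,0]);ez=np.array([0,0,1.])
    bar=np.array([x(y0),y0,.307]); seat=bar-.013*ex-.059*ez
    P=lambda X,Y,Z:seat+X*ex+Y*ey+Z*ez
    for nm,q in(('bar',bar),('tip',P(-.013,0,.0145)),('pin',P(.010,0,.037)),('bend',P(0,0,-.003))): print(y0,nm,q,'top',proj('top',q),'side',proj('side',q))
E
```

```text
[[ 27  25  34  46  40  42  70  83  68 153 117 185]
 [ 28  33  36  40  42  67 106  36  51 151 116 160]
 [ 22  33  43  57  83 107  43  35  59 152 127 130]
 [ 28  32  79 208 109  40  37  36  66 149 128 139]
 [ 97  32  91 133  36  33  38  45 125 146  68 140]
 [ 72  35 114 148 121  58 107 130 168  66  14  79]
 [104 101 163 110 146 159 170 160  76  12  19  25]
 [135 166 161  51  44  52  65  34  15  19  21  20]
 [149 163 160  31  39  39  38  41  42  19  21  21]]
tip tri [0.6565 0.0822 0.264 ] 0.0012932130348558772
tip top [0.6572 0.0827 0.26  ] side [0.6582 0.0877 0.26  ]
tip top [0.6563 0.0823 0.2625] side [0.6576 0.0845 0.2625]
0.065 bar [0.6829 0.065  0.307 ] top [260.9047 111.0283] side [359.9735 137.7066]
0.065 tip [0.6569 0.0641 0.2625] top [262.6136 124.8643] side [352.793  147.1679]
0.065 pin [0.6799 0.0649 0.285 ] top [261.8118 114.7273] side [358.8177 142.2369]
0.065 bend [0.6699 0.0646 0.245 ] top [263.3727 122.6366] side [355.6595 150.384 ]
0.07 bar [0.6827 0.07   0.307 ] top [259.1521 111.0445] side [359.7141 136.961 ]
0.07 tip [0.6567 0.0691 0.2625] top [260.9078 124.88  ] side [352.5505 146.4153]
0.07 pin [0.6797 0.0699 0.285 ] top [260.0851 114.7432] side [358.5624 141.4885]
0.07 bend [0.6697 0.0696 0.245 ] top [261.69   122.6521] side [355.4135 149.6307]
0.075 bar [0.6825 0.075  0.307 ] top [257.3995 111.0607] side [359.4557 136.2181]
0.075 tip [0.6565 0.0741 0.2625] top [259.2021 124.8957] side [352.3089 145.6655]
0.075 pin [0.6795 0.0749 0.285 ] top [258.3583 114.7592] side [358.3081 140.7429]
0.075 bend [0.6695 0.0746 0.245 ] top [260.0073 122.6676] side [355.1683 148.8802]
0.08 bar [0.6823 0.08   0.307 ] top [255.6469 111.0769] side [359.1983 135.478 ]
0.08 tip [0.6563 0.0791 0.2625] top [257.4965 124.9113] side [352.0682 144.9184]
0.08 pin [0.6793 0.0799 0.285 ] top [256.6316 114.7751] side [358.0547 140.    ]
0.08 bend [0.6693 0.0796 0.245 ] top [258.3247 122.683 ] side [354.924  148.1324]
```

{"op": "play_rows", "data": {
  "moves": [
    [0.034,0.092,0,0,0,-0.13,1],
    [0.068,0.184,0,0,0,-0.26,1],
    [0.102,0.276,0,0,0,-0.39,1],
    [0.136,0.368,0,0,0,-0.39,1],
    [0.17,0.46,0,0,0,-0.39,1]
  ],
  "squeeze": 20
}}

```text
time_s: 0.6
position: [0.3018, -0.3804, 0.4035]
tcp_rot: [[-0.0, 0.999, 0.033], [0.002, 0.033, -0.999], [-1.0, -0.0, -0.002]]
ft_force: [2.3, -0.1, -0.0]
grip_width: 0.0921
```

{"op": "play_rows", "data": {
  "moves": [
    [0.034,0.092,0,0,0,0,1],
    [0.068,0.184,0,0,0,0,1],
    [0.102,0.276,0,0,0,0,1],
    [0.136,0.368,0,0,0,0,1],
    [0.17,0.46,0,0,0,0,1]
  ]
}}

```text
time_s: 1.1
position: [0.3868, -0.1485, 0.4035]
tcp_rot: [[-0.0, 0.999, 0.033], [0.001, 0.033, -0.999], [-1.0, -0.0, -0.001]]
ft_force: [1.1, -0.3, 0.5]
grip_width: 0.0918
```

{"op": "play_rows", "data": {
  "moves": [
    [0.034,0.092,0,0,0,0,1],
    [0.068,0.184,0,0,0,0,1],
    [0.102,0.276,0,0,0,0,1],
    [0.136,0.368,0,0,0,0,1],
    [0.17,0.46,0,0,0,0,1]
  ]
}}

```text
time_s: 1.6
position: [0.472, 0.0832, 0.4034]
tcp_rot: [[-0.0, 0.999, 0.032], [0.001, 0.032, -0.999], [-1.0, -0.0, -0.001]]
ft_force: [0.0, -0.7, 0.8]
grip_width: 0.0918
```

{"op": "play_rows", "data": {
  "moves": [
    [0,0,-0.04,0,-0.18,0,1],
    [0,0,-0.08,0,-0.36,0,1],
    [0,0,-0.12,0,-0.54,0,1],
    [0,0,-0.16,0,-0.72,0,1],
    [0,0,-0.2,0,-0.9,0,1]
  ]
}}

```text
time_s: 2.1
position: [0.4742, 0.0808, 0.3251]
tcp_rot: [[0.461, 0.887, 0.021], [-0.017, 0.033, -0.999], [-0.887, 0.46, 0.03]]
ft_force: [1.2, 0.2, 0.9]
grip_width: 0.0918
```

{"op": "play_rows", "data": {
  "moves": [
    [0,0,-0.04,0,-0.18,0,1],
    [0,0,-0.08,0,-0.36,0,1],
    [0,0,-0.12,0,-0.54,0,1],
    [0,0,-0.16,0,-0.72,0,1],
    [0,0,-0.2,0,-0.9,0,1]
  ]
}}

```text
time_s: 2.6
position: [0.5073, 0.0921, 0.357]
tcp_rot: [[0.61, 0.793, 0.004], [-0.052, 0.045, -0.998], [-0.791, 0.608, 0.068]]
ft_force: [0.2, 1.0, -0.3]
grip_width: 0.0916
```

```bash
python3 - <<'E'
from h import *
s=robot.get_state(); print(np.round(s['q'],3),s['position'],np.round(s['tcp_rot'],3).tolist(),s['ft_force'])
E
```

```text
[-0.857  0.182  0.592  2.236  0.774  0.192 -2.571] [0.50729282 0.09213922 0.35701727] [[0.61, 0.793, 0.004], [-0.052, 0.045, -0.998], [-0.791, 0.608, 0.068]] [ 0.17392382  0.98127637 -0.31750894]
```

Tilt tops out near 37° because joints 6 and 7 reach their limits. So I'll flip the tool half a turn, and later let the handle pivot in a weak grip while lowering. Going back above the cup now.

{"op": "play_rows", "data": {
  "moves": [
    [-0.01,-0.07,0.01,0,0.18,0,1],
    [-0.02,-0.14,0.03,0,0.36,0,1],
    [-0.03,-0.21,0.04,0,0.54,0,1],
    [-0.035,-0.28,0.06,0,0.72,0,1],
    [-0.04,-0.35,0.08,0,0.83,0,1]
  ]
}}

```text
time_s: 3.1
position: [0.489, -0.0602, 0.3906]
tcp_rot: [[0.187, 0.982, 0.032], [-0.066, 0.045, -0.997], [-0.98, 0.184, 0.073]]
ft_force: [2.5, -2.1, -0.7]
grip_width: 0.0916
```

{"op": "play_rows", "data": {
  "moves": [
    [-0.01,-0.08,0,0,0,0.19,1],
    [-0.02,-0.16,0,0,0,0.38,1],
    [-0.03,-0.24,0,0,0,0.57,1],
    [-0.04,-0.3,0,0,0,0.76,1],
    [-0.04,-0.324,0,0,0,0.9,1]
  ]
}}

```text
time_s: 3.6
position: [0.4687, -0.22, 0.3904]
tcp_rot: [[0.191, 0.818, 0.542], [0.039, 0.545, -0.837], [-0.981, 0.181, 0.072]]
ft_force: [0.1, -0.2, 0.1]
grip_width: 0.0921
```

```bash
python3 - <<'E'
from h import *
s=robot.get_state(); print(np.round(s['q'],3),s['position'],np.round(s['tcp_rot'],3).tolist(),s['ft_force'])
E
```

```text
[ 0.215  0.205  0.241  1.983 -0.23   0.816 -0.396] [ 0.46868074 -0.22001343  0.39041027] [[0.191, 0.818, 0.542], [0.039, 0.545, -0.837], [-0.981, 0.181, 0.072]] [ 0.09168293 -0.16414559  0.11953777]
```

{"op": "play_rows", "data": {
  "moves": [
    [0,-0.02,0,0,0.12,0,1],
    [0,-0.05,0,0.05,0.24,0,1],
    [0,-0.05,0,0.05,0.24,0.19,1],
    [0,-0.05,0,0.05,0.24,0.38,1],
    [0,-0.05,0,0.05,0.24,0.5,1]
  ]
}}

```text
time_s: 4.1
position: [0.4685, -0.2451, 0.3898]
tcp_rot: [[-0.03, 0.567, 0.823], [0.112, 0.82, -0.561], [-0.993, 0.076, -0.088]]
ft_force: [0.3, -0.8, 0.7]
grip_width: 0.0921
```

{"op": "play_rows", "data": {
  "moves": [
    [0,0,0,0,0,0.19,1],
    [0,0,0,0,0,0.38,1],
    [0,0,0,0,0,0.57,1],
    [0,0,0,0,0,0.76,1],
    [0,0,0,0,0,0.9,1]
  ]
}}

```text
time_s: 4.6
position: [0.4684, -0.245, 0.3894]
tcp_rot: [[-0.097, -0.107, 0.99], [0.066, 0.991, 0.114], [-0.993, 0.076, -0.089]]
ft_force: [0.7, 0.1, 0.3]
grip_width: 0.0918
```

{"op": "play_rows", "data": {
  "moves": [
    [0,0,0,0,0,0.19,1],
    [0,0,0,0,0,0.38,1],
    [0,0,0,0,0,0.57,1],
    [0,0,0,0,0,0.76,1],
    [0,0,0,0,0,0.9,1]
  ]
}}

```text
time_s: 5.1
position: [0.4683, -0.2448, 0.389]
tcp_rot: [[-0.117, -0.729, 0.674], [-0.013, 0.68, 0.733], [-0.993, 0.077, -0.089]]
ft_force: [0.1, -0.8, -0.7]
grip_width: 0.0919
```

```bash
cat >> h.py <<'E'
from scipy.spatial.transform import Rotation as Rn
def goal(pos=None,rot=None,grasp=None):
    s=robot.get_state(); R0=np.array(s['tcp_rot']);p=np.array(s['position'])
    R1=R0 if rot is None else np.array(rot)
    if grasp is not None: pos=np.array(grasp)-.159*R1[:,0]
    if pos is None: pos=p
    rv=Rn.from_matrix(R1@R0.T).as_rotvec()
    print('t',s['time_s'],'q',np.round(s['q'],2),'p',np.round(p,4),'f',np.round(s['ft_force'],1),'w',round(s['grip_width'],4))
    print('shift units',np.round((np.array(pos)-p)/.5,4),'turn units',np.round(np.degrees(rv)/45,4))
def tool(yaw,tilt):
    # yaw of handle (deg), tilt>0: tool leans forward (points +handle dir); jaws z = left of handle
    h=np.array([np.cos(np.radians(yaw)),np.sin(np.radians(yaw)),0]);t=np.radians(tilt)
    x=np.sin(t)*h-np.cos(t)*np.array([0,0,1.]); z=np.array([-h[1],h[0],0]); return np.c_[x,np.cross(z,x),z]
E
python3 - <<'E'
from h import *
for t in (0,12): goal(grasp=[.466,-.2455,.15],rot=tool(-4.5,t))
E
```

```text
t 5.1 q [0.41 0.3  0.   1.84 0.07 1.1  1.2 ] p [ 0.4683 -0.2448  0.389 ] f [ 0.1 -0.8 -0.7] w 0.0919
shift units [-0.0045 -0.0014 -0.1599] turn units [ 0.0657 -0.1385  0.8497]
t 5.1 q [0.41 0.3  0.   1.84 0.07 1.1  1.2 ] p [ 0.4683 -0.2448  0.389 ] f [ 0.1 -0.8 -0.7] w 0.0919
shift units [-0.0704  0.0038 -0.1669] turn units [-0.0434 -0.3873  0.8561]
```

{"op": "play_rows", "data": {
  "moves": [
    [-0.02,0,-0.04,-0.01,-0.08,0.17,1],
    [-0.04,0,-0.08,-0.02,-0.16,0.34,1],
    [-0.07,0.0038,-0.12,-0.03,-0.24,0.51,1],
    [-0.07,0.0038,-0.1669,-0.04,-0.32,0.68,1],
    [-0.0704,0.0038,-0.1669,-0.0434,-0.3873,0.8561,1]
  ]
}}

```text
time_s: 5.6
position: [0.431, -0.2417, 0.3024]
tcp_rot: [[0.204, -0.976, 0.073], [-0.013, 0.072, 0.997], [-0.979, -0.205, 0.002]]
ft_force: [-1.0, 0.9, -0.1]
grip_width: 0.0918
```

```bash
python3 - <<'E'
from h import *
snap('top','top1.png'); snap('side','side1.png')
goal(grasp=[.466,-.2455,.040],rot=tool(-4.5,12))
print(robot.get_state()['tcp_rot'])
for n in('top','side'):
    im=np.load(f'pics/{n}1.npy');x,y=(310,150) if n=='top' else (260,190)
    c=cv2.resize(im[y:y+100,x:x+100],None,fx=4,fy=4,interpolation=cv2.INTER_CUBIC)
    H=c if n=='top' else np.hstack([H,c])
cv2.imwrite('pics/c1.png',H[:,:,::-1])
E
```

```text
t 5.7 q [ 0.65  0.29 -0.18  2.11 -0.06  0.56  2.02] p [ 0.4318 -0.243   0.3045] f [-0.3 -0.5 -0.4] w 0.0921
shift units [ 0.0026  0.0003 -0.2179] turn units [-0.0018 -0.0019  0.    ]
[[ 0.20581499 -0.97543826  0.07848812]
 [-0.01494875  0.07706203  0.99691423]
 [-0.97847674 -0.20635319  0.00127894]]
```

View pics/c1.png

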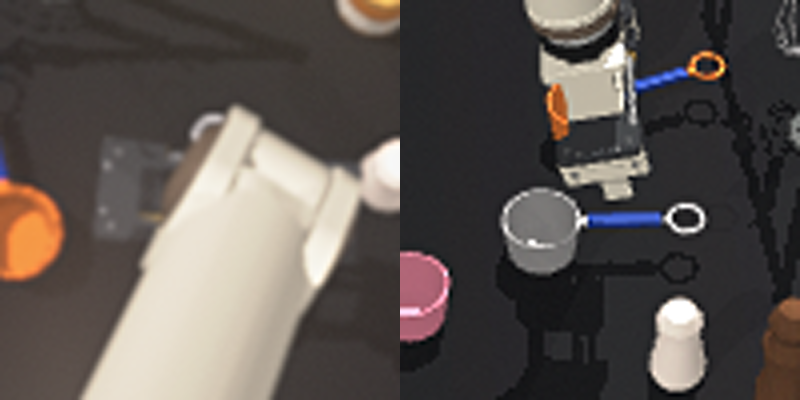

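```bash
python3 - <<'E'
from h import *
print('salt',onz('top',408,190,.09),onz('side',329.5,284,.0), onz('side',329,268,.088))
print('orange cup',onz('top',313,208,.045),'ring',onz('top',302,168,.04))
E
```

```text
salt [ 0.50867448 -0.39001499  0.09      ] [ 0.51163539 -0.40348438  0.        ] [ 0.50750119 -0.39880498  0.088     ]
orange cup [ 0.44981449 -0.08591709  0.045     ] ring [ 0.58524181 -0.0450777   0.04      ]
```

{"op": "play_rows", "data": {
  "moves": [
    [0.0026,0,-0.06,0,0,0,1],
    [0.0026,0,-0.12,0,0,0,1],
    [0.0026,0,-0.18,0,0,0,1],
    [0.0026,0,-0.2179,0,0,0,1],
    [0.0026,0,-0.2179,0,0,0,1]
  ]
}}

```text
time_s: 6.2
position: [0.4323, -0.2424, 0.1934]
tcp_rot: [[0.201, -0.976, 0.082], [-0.013, 0.081, 0.997], [-0.98, -0.201, 0.004]]
ft_force: [-1.0, 0.1, -0.2]
grip_width: 0.0919
```

{"op": "play_rows", "data": {
  "moves": [
    [0,0,0,0,0,0,0.5],
    [0,0,0,0,0,0,0.3],
    [0,0,0,0,0,0,0.2],
    [0,0,0,0,0,0,0.1],
    [0,0,0,0,0,0,0.05]
  ],
  "squeeze": 25
}}

```text
time_s: 6.7
position: [0.4326, -0.2425, 0.1941]
tcp_rot: [[0.202, -0.976, 0.082], [-0.013, 0.081, 0.997], [-0.979, -0.202, 0.003]]
ft_force: [0.3, 0.2, -0.3]
grip_width: 0.0563
```

{"op": "play_rows", "data": {
  "moves": [
    [0,0,0,0,0,0,0],
    [0,0,0,0,0,0,0],
    [0,0,0,0,0,0,0],
    [0,0,0,0,0,0,0],
    [0,0,0,0,0,0,0]
  ],
  "squeeze": 25
}}

```text
time_s: 7.2
position: [0.4325, -0.2426, 0.194]
tcp_rot: [[0.202, -0.976, 0.082], [-0.013, 0.081, 0.997], [-0.979, -0.202, 0.003]]
ft_force: [0.1, 1.3, -0.6]
grip_width: 0.0165
```

```bash
python3 - <<'E'
from h import *
snap('side','side2.png'); goal(grasp=[.466,-.2455,.040],rot=tool(-4.5,12))
im=np.load('pics/side2.npy'); cv2.imwrite('pics/c2.png',cv2.resize(im[190:290,260:360],None,fx=5,fy=5,interpolation=cv2.INTER_CUBIC)[:,:,::-1])
E
```

```text
t 7.25 q [ 0.62  0.5  -0.15  2.15 -0.03  0.31  2.01] p [ 0.4325 -0.2425  0.194 ] f [-0.5 -0.6  0.4] w 0.014
shift units [ 0.001  -0.0007  0.0031] turn units [-0.005  -0.0073  0.0047]
```

View pics/c2.png

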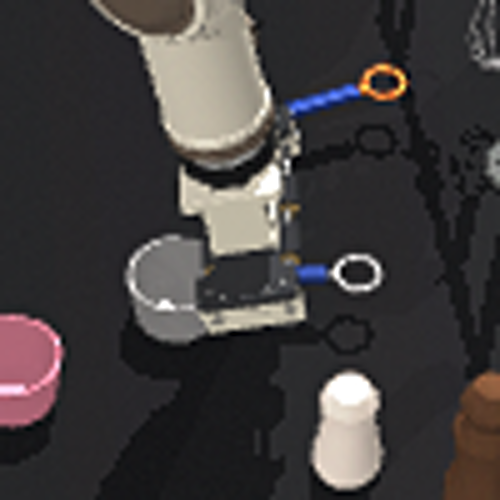

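{"op": "play_rows", "data": {
  "moves": [
    [0,0,0.05,0,0,0,0],
    [0,0,0.13,0,0,0,0],
    [0,0,0.22,0,0,0,0],
    [0,0,0.31,0,0,0,0],
    [0,0,0.4,0,0,0,0]
  ],
  "squeeze": 40
}}

```text
time_s: 7.75
position: [0.432, -0.2422, 0.3955]
tcp_rot: [[0.201, -0.976, 0.082], [-0.013, 0.081, 0.997], [-0.98, -0.201, 0.004]]
ft_force: [0.2, -1.1, -1.3]
grip_width: 0.0136
```

```bash
python3 - <<'E'
from h import *
goal(grasp=[.5456,.0786,.300],rot=tool(2,12))
E
```

```text
t 7.75 q [ 0.66  0.15 -0.18  2.03 -0.07  0.78  2.01] p [ 0.432  -0.2422  0.3955] f [ 0.2 -1.1 -1.3] w 0.0136
shift units [0.1611 0.6393 0.12  ] turn units [-0.0049 -0.0084  0.1491]
```

{"op": "play_rows", "data": {
  "moves": [
    [0.01,0.05,0.03,0,0,0.03,0],
    [0.03,0.13,0.06,0,0,0.06,0],
    [0.06,0.21,0.09,0,-0.005,0.1,0],
    [0.08,0.29,0.12,0,-0.005,0.13,0],
    [0.1,0.37,0.12,-0.005,-0.008,0.149,0]
  ]
}}

```text
time_s: 8.25
position: [0.4827, -0.0556, 0.4576]
tcp_rot: [[0.211, -0.977, -0.035], [0.006, -0.035, 0.999], [-0.977, -0.211, -0.001]]
ft_force: [1.5, -0.0, -1.4]
grip_width: 0.0137
```

{"op": "play_rows", "data": {
  "moves": [
    [0.02,0.09,0,0,0,0,0],
    [0.04,0.18,0,0,0,0,0],
    [0.055,0.24,0,0,0,0,0],
    [0.061,0.269,0,0,0,0,0],
    [0.061,0.269,0,0,0,0,0]
  ]
}}

```text
time_s: 8.75
position: [0.5129, 0.0817, 0.4572]
tcp_rot: [[0.21, -0.977, -0.04], [0.008, -0.039, 0.999], [-0.978, -0.211, -0.0]]
ft_force: [-1.0, -0.7, -1.5]
grip_width: 0.0135
```

```bash
python3 - <<'E'
from h import *
goal(grasp=[.5456,.0786,.300],rot=tool(2,12))
snap('side','side3.png');snap('top','top3.png')
for n in('top','side'):
    im=np.load(f'pics/{n}3.npy');x,y=(230,95) if n=='top' else (310,115)
    c=cv2.resize(im[y:y+60,x:x+60],None,fx=6.6,fy=6.6,interpolation=cv2.INTER_CUBIC)
    H=c if n=='top' else np.hstack([H,c])
cv2.imwrite('pics/c3.png',H[:,:,::-1])
E
```

```text
t 8.75 q [ 0.21  0.14 -0.48  1.9   0.14  0.91  1.28] p [0.5129 0.0817 0.4572] f [-1.  -0.7 -1.5] w 0.0135
shift units [-0.0006 -0.0086 -0.0034] turn units [-0.      0.0035 -0.007 ]
```

View pics/c3.png

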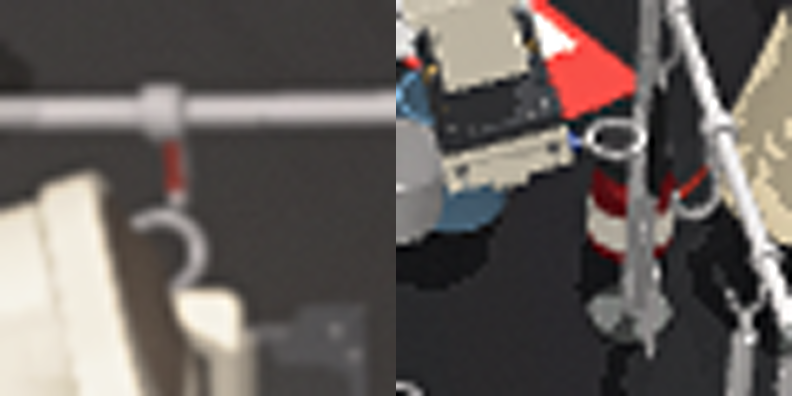

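```bash
python3 - <<'E'
from h import *
np.set_printoptions(precision=3,suppress=True)
h=np.array([.9993,.039,0]); l=np.array([-.039,.9993,0])
far=np.array([.6322,.0864,.3017]); c=far-.0165*h
for n in('top','side'):
    for nm,q in(('far outer',far+.0025*h),('left out',c+.019*l),('right out',c-.019*l),('near out',c-.019*h)): print(n,nm,proj(n,q))
b=np.load('pics/top3.npy').astype(int);a=np.load('pics/side3.npy').astype(int)
print(b[120:140,248:264].mean(2).astype(int))
print(a[130:142,337:352].mean(2).astype(int)); print(a[130:142,337:352,0]-a[130:142,337:352,2])
E
```

```text
top far outer [252.743 127.558]
top left out [245.955 134.04 ]
top right out [259.343 133.861]
top near out [252.554 140.377]
side far outer [347.056 136.211]
side left out [341.507 133.775]
side right out [343.261 139.394]
side near out [337.69 136.92]
[[ 62  61  62  62  62  60  64  70  81  96  85  66  59  61  61  60]
 [ 61  62  62  62  62  61  64  70  80  92  84  69  60  60  60  60]
 [ 61  62  61  61  61  61  64  75  81  87  81  66  61  60  62  60]
 [ 62  62  61  62  62  60  64  80 101 101  83  65  61  60  61  61]
 [ 62  62  62  62  61  58  62  98 143 132  93  65  61  60  61  61]
 [ 62  62  61  59  57  58  62 102 146 132  91  66  60  60  60  60]
 [ 61  61  61  68  82  95 101 117 127 108  77  60  60  61  61  60]
 [ 62  68  92 115 134 154 166 172 156 124  87  62  59  60  60  62]
 [ 64  85 134 155 145 140 143 155 164 162 136  95  64  58  60  61]
 [ 65  78 111 124 109  91  88  96 119 148 161 135  88  61  59  60]
 [ 67  68  75  78  69  62  59  63  72 103 146 154 118  72  60  59]
 [ 68  69  68  67  65  61  60  59  56  71 120 166 143  87  60  60]
 [ 69  71  70  69  67  64  62  61  59  59 
[... 1308 characters left out ...]
1   0]
 [180 181 137 108 -21 -12  -8  -6  -2   4   4   1   0  -2  -1]
 [106  13 -17 -11  -7  -2  -2  -2   0   5   3  -2   0  -1  -2]
 [-12  -8  -5   1   0   3   3   2   4   4   4   1   0   0  -2]
 [ -4  -1   2   3   0   1   0   1   3   5   4   0  -1  -1  -2]
 [-36   4   5  -2  -1   0  -1  -1   0   4   5  -1  -1   0  -3]
 [-59   8   7  -1  -1   0   0   1   1   3   5  -1   0  -2  -2]
 [-58   3   4   5   3   1   1   1   3   4   3  -1  -1  -1   1]
 [ -9  -1  -1   1   2   3   5   4   3   4   2   0   0  -1  -2]
 [ -3  -2  -3  -3  -2   0   1   0   2   3   3  -2  -1   0  -1]
 [ -2  -4  -3  24  -2  -3  -1  -2  -1   5   4  -1  -1  -2   0]
 [ -2  -4  14  70  39  -1  -2  -2   1   5   4  -1  -2   1  51]]
```

```bash
python3 - <<'E'
from h import *
np.set_printoptions(precision=4,suppress=True)
f,e=two((346.7,135.6),(253.6,127.4)); print('ring far tri',f,e)
t,e=two((352.15,144.1),(256.4,124.9)); print('tip tri',t,e)
print('diff',f-t)
for z in(.3,.302,.304): print(z,onz('top',253.6,127.4,z)-onz('top',256.4,124.9,.2625),onz('side',346.7,135.6,z)-onz('side',352.15,144.1,.2625))
E
```

```text
ring far tri [0.6328 0.0832 0.3074] 0.0008853525694548222
tip tri [0.6565 0.0822 0.264 ] 0.0012932130348558772
diff [-0.0236  0.001   0.0434]
0.3 [-0.0205  0.002   0.0375] [-0.0232  0.0085  0.0375]
0.302 [-0.0212  0.0017  0.0395] [-0.0237  0.0058  0.0395]
0.304 [-0.0218  0.0014  0.0415] [-0.0243  0.0031  0.0415]
```

Relative to the tip, the ring's far wire is about 22 mm in front and 40 mm above. I'll move 32 mm forward and 12 mm down.

{"op": "play_rows", "data": {
  "moves": [
    [0.013,0,-0.005,0,0,0,0],
    [0.026,0,-0.01,0,0,0,0],
    [0.04,0,-0.015,0,0,0,0],
    [0.052,0,-0.02,0,0,0,0],
    [0.064,0,-0.024,0,0,-0.007,0]
  ]
}}

```text
time_s: 9.35
position: [0.5455, 0.0779, 0.4446]
tcp_rot: [[0.21, -0.977, -0.029], [0.004, -0.029, 1.0], [-0.978, -0.21, -0.002]]
ft_force: [0.3, 0.5, -1.0]
grip_width: 0.0132
```

{"op": "play_rows", "data": {
  "moves": [
    [0,0,0,0,0,0,0],
    [0,0,0,0,0,0,0],
    [0,0,0,0,0,0,0],
    [0,0,0,0,0,0,0],
    [0,0,0,0,0,0,0]
  ]
}}

```text
time_s: 9.85
position: [0.5454, 0.0779, 0.4448]
tcp_rot: [[0.21, -0.977, -0.029], [0.004, -0.029, 1.0], [-0.978, -0.21, -0.002]]
ft_force: [-0.3, -0.1, -1.8]
grip_width: 0.0135
```

```bash
python3 - <<'E'
from h import *
np.set_printoptions(precision=4,suppress=True)
goal(rot=tool(2,12))
s=robot.get_state();R=np.array(s['tcp_rot']);p=np.array(s['position']);g=p+.159*R[:,0];print('grasp',g,'FK far',g+.086*np.array([.9993,.035,0]))
snap('side','side4.png');snap('top','top4.png')
for n in('top','side'):
    im=np.load(f'pics/{n}4.npy');x,y=(230,95) if n=='top' else (320,120)
    sz=60 if n=='top' else 45
    c=cv2.resize(im[y:y+sz,x:x+sz],(400,400),interpolation=cv2.INTER_CUBIC)
    H=c if n=='top' else np.hstack([H,c])
cv2.imwrite('pics/c4.png',H[:,:,::-1])
E
```

```text
t 9.85 q [ 0.2   0.21 -0.46  1.85  0.18  0.9   1.26] p [0.5454 0.0779 0.4448] f [-0.3 -0.1 -1.8] w 0.0135
shift units [0. 0. 0.] turn units [0.0023 0.0025 0.0073]
grasp [0.5787 0.0786 0.2893] FK far [0.6646 0.0816 0.2893]
```

View pics/c4.png

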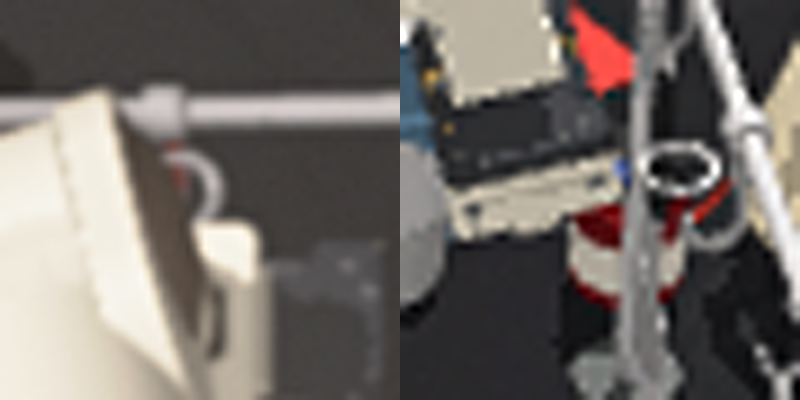

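```bash
python3 - <<'E'
from h import *
np.set_printoptions(precision=4,suppress=True)
b=np.load('pics/top4.npy').astype(int);a=np.load('pics/side4.npy').astype(int)
print(b[115:128,252:267].mean(2).astype(int))
print(a[133:148,346:360].mean(2).astype(int))
E
```

```text
[[101 115 116 116 113  96  72  61  60  61  62  61  62  61  62]
 [ 75  85  85  86  87  81  68  59  58  59  61  60  61  61  60]
 [ 67  69  81  98 109 112 106  90  70  60  61  62  62  62  62]
 [ 69  74 104 139 155 160 162 145 114  79  62  60  63  62  62]
 [ 71  72  90 114 127 136 147 159 160 128  86  61  60  63  64]
 [ 71  72  70  77  87 100 104 127 166 171 126  75  59  63  62]
 [ 73  71  70  70  76  87  82  86 138 181 152  91  59  60  64]
 [ 74  73  72  69  74  84  76  66 114 183 170 108  66  60  63]
 [ 73  74  73  72  74  85  77  62  96 165 162 110  68  60  63]
 [ 75  74  74  72  73  80  74  61  91 150 150 105  66  60  62]
 [ 75  76  75  73  71  71  68  66 106 155 143  94  61  60  62]
 [ 77  78  77  74  72  69  65  86 132 155 124  75  57  57  58]
 [ 81  78  77  74  74  67  76 124 155 146 108  83  79  80  72]]
[[159 151  42  23  26  41  42  42  41  40 136 211 231 246]
 [158 149  41  19  23  40  39  39  39  43 148 197 159 129]
 [158 145  42  29  39  49  45  54  37  36  82 143 143 242]
 [154 145 116 132 172 165 150 200  85  38  54 137 164 233]
 [154 203 137  65  70  72  70 100 192 138  52  96 124 220]
 [167 234  29  16  30  49  35  32  78 249  52 104 110 196]
 [134 180  41  21  28  20  37  40  84 247  52 122 117 174]
 [137 130 217  88  88  45  50 128 251 105  48 107 116 121]
 [153 102  63 100 141 204 139 130  72  51  62  65 121 143]
 [152 105  19  23  28  46  39  37  53  80  39  51 121 140]
 [150 132  24  25  35  42  51  74  79  46  38  55 123 162]
 [149 126  70  32  36  70 172  78  43  39  37  58 124 166]
 [147 121 125 100  34  75 123  39  37  42  45 100 123  79]
 [145 118 118  74  38 105 125 122  57 106 120 128  63  22]
 [142 115 118 116 106 167 100 126 131 135 131  74  14  24]]
```

```bash
python3 - <<'E'
from h import *
np.set_printoptions(precision=4,suppress=True)
F,T=(354.8,138.5),(255.7,118.2)
print('far tri',two(F,T)); 
for n,f,t in(('top',T,(256.4,124.9)),('side',F,(352.15,144.1))):
  for z in(.288,.290,.293,.296): print(n,z,onz(n,*f,z)-onz(n,*t,.2625), onz(n,*f,z))
print('pred', proj('top',[.6646,.0816,.2893]),proj('side',[.6646,.0816,.2893]))
E
```

```text
far tri (array([0.6659, 0.0809, 0.2926]), np.float64(0.00038662359246737155))
top 0.288 [ 0.0115 -0.0007  0.0255] [0.6678 0.0816 0.288 ]
top 0.29 [ 0.0108 -0.001   0.0275] [0.6671 0.0813 0.29  ]
top 0.293 [ 0.0097 -0.0015  0.0305] [0.666  0.0808 0.293 ]
top 0.296 [ 0.0086 -0.0019  0.0335] [0.6649 0.0804 0.296 ]
side 0.288 [0.0095 0.0025 0.0255] [0.6671 0.087  0.288 ]
side 0.29 [ 0.0089 -0.0002  0.0275] [0.6665 0.0843 0.29  ]
side 0.293 [ 0.0081 -0.0042  0.0305] [0.6656 0.0803 0.293 ]
side 0.296 [ 0.0072 -0.0082  0.0335] [0.6647 0.0763 0.296 ]
pred [255.5838 119.0922] [354.4361 139.0696]
```

Ring is now about 10 mm behind the tip and −1 mm sideways, with the wire at z ≈ 0.290. I'll descend in small steps and watch the force.

{"op": "play_rows", "data": {
  "moves": [
    [0,0.001,-0.004,0,0,0,0],
    [0,0.002,-0.008,0,0,0,0],
    [0,0.002,-0.012,0,0,0,0],
    [0,0.002,-0.016,0,0,0,0],
    [0,0.002,-0.02,0,0,0,0]
  ]
}}

```text
time_s: 10.45
position: [0.5454, 0.0789, 0.4345]
tcp_rot: [[0.21, -0.977, -0.029], [0.004, -0.029, 1.0], [-0.978, -0.21, -0.002]]
ft_force: [0.9, 1.3, -1.3]
grip_width: 0.0134
```

{"op": "play_rows", "data": {
  "moves": [
    [0,0,-0.001,0,0,0,0],
    [0,0,-0.002,0,0,0,0],
    [0,0,-0.003,0,0,0,0],
    [0,0,-0.004,0,0,0,0],
    [0,0,-0.004,0,0,0,0]
  ]
}}

```text
time_s: 10.95
position: [0.5454, 0.0789, 0.4325]
tcp_rot: [[0.21, -0.977, -0.029], [0.004, -0.029, 1.0], [-0.978, -0.21, -0.002]]
ft_force: [-0.5, -0.8, -0.6]
grip_width: 0.0133
```

{"op": "play_rows", "data": {
  "moves": [
    [0,0,-0.001,0,0,0,0],
    [0,0,-0.002,0,0,0,0],
    [0,0,-0.003,0,0,0,0],
    [0,0,-0.004,0,0,0,0],
    [0,0,-0.004,0,0,0,0]
  ]
}}

```text
time_s: 11.45
position: [0.5453, 0.0789, 0.4304]
tcp_rot: [[0.209, -0.977, -0.029], [0.004, -0.029, 1.0], [-0.978, -0.209, -0.002]]
ft_force: [0.1, 0.4, -1.2]
grip_width: 0.0132
```

{"op": "play_rows", "data": {
  "moves": [
    [0,0,-0.001,0,0,0,0],
    [0,0,-0.002,0,0,0,0],
    [0,0,-0.003,0,0,0,0],
    [0,0,-0.004,0,0,0,0],
    [0,0,-0.004,0,0,0,0]
  ]
}}

```text
time_s: 11.95
position: [0.5453, 0.0788, 0.4283]
tcp_rot: [[0.209, -0.977, -0.029], [0.004, -0.029, 1.0], [-0.978, -0.209, -0.002]]
ft_force: [0.4, -0.0, -1.8]
grip_width: 0.0134
```

{"op": "play_rows", "data": {
  "moves": [
    [0,0,-0.001,0,0,0,0],
    [0,0,-0.002,0,0,0,0],
    [0,0,-0.003,0,0,0,0],
    [0,0,-0.004,0,0,0,0],
    [0,0,-0.004,0,0,0,0]
  ]
}}

```text
time_s: 12.45
position: [0.5454, 0.0789, 0.4264]
tcp_rot: [[0.21, -0.977, -0.029], [0.004, -0.029, 1.0], [-0.978, -0.21, -0.002]]
ft_force: [-0.7, -0.2, 1.2]
grip_width: 0.0133
```

```bash
python3 - <<'E'
from h import *
np.set_printoptions(precision=4,suppress=True)
s=robot.get_state();print(s['ft_force'],s['wrist_torque'])
a=snap('side','side5.png').astype(int);b=snap('top','top5.png').astype(int)
s=robot.get_state();print(s['ft_force'],s['wrist_torque'],s['position'])
print(b[118:132,252:267].mean(2).astype(int))
print(a[133:150,345:360].mean(2).astype(int))
c=np.hstack([cv2.resize(b[105:145,235:275].astype(np.uint8),(400,400),interpolation=cv2.INTER_CUBIC),cv2.resize(a[128:158,335:365].astype(np.uint8),(400,400),interpolation=cv2.INTER_CUBIC)])
cv2.imwrite('pics/c5.png',c[:,:,::-1])
E
```

```text
[-0.7199 -0.1783  1.1826] [ 0.083   0.057  -0.0159]
[-1.2624  0.1127  0.9626] [0.1424 0.0271 0.0326] [0.5454 0.0788 0.4264]
[[ 64  62  67  75  85  92  80  63  61  63  63  64  64  64  63]
 [ 68  67  79  99 114 119 111  87  66  61  60  62  63  63  64]
 [ 69  75 107 145 160 164 162 137  98  72  60  61  63  62  64]
 [ 70  72  92 120 131 137 144 150 134 112  87  65  62  63  63]
 [ 72  71  73  79  88  93  99 115 137 160 136  85  63  63  63]
 [ 73  73  71  68  75  86  79  76 115 169 161 110  69  61  63]
 [ 74  74  73  71  75  88  79  65  82 138 160 125  75  60  62]
 [ 74  75  73  73  73  82  76  65  68 116 163 138  83  59  63]
 [ 75  75  74  73  73  73  69  61  68 120 165 140  84  60  63]
 [ 76  76  76  76  74  70  66  60  86 141 158 120  74  61  63]
 [ 78  76  77  76  73  70  65  78 120 159 143  95  61  58  60]
 [ 86  79  79  75  77  70  72 106 146 148 114  76  59  59  61]
 [ 97  79  78  77  75  70  80 123 161 158 143 138 136 137 129]
 [113  82  80  79  77  72  88 153 217 233 232 233 234 236 228]]
[[ 44 159 123  42  23  27  41  43  42  41  42 135 210 231 246]
 [ 72 158 124  43  25  24  44 
[... 278 characters left out ...]
7 193]
 [ 99 153 138  50 113 135 137 131  49  47  41  67 143 136 173]
 [ 91 151 178 251 126  97  98 135 182 154  38  72 126 137 130]
 [ 88 160 234  48  14  20  28  37  55 157  85  61  63 119 142]
 [177 191 195  23  17  26  35  38  36 112 114  35  50 122 141]
 [ 75 117 200 131  28  52  48  58  61 201  73  36  53 122 161]
 [116 147 112 127 136 192 135 225 135  79  35  36  58 123 166]
 [123 145 120 161  91  68  90 115  45  33  40  44 100 122  78]
 [148 144 118 156  71  35 103 124 122  57 105 121 128  64  24]
 [149 141 116 152 114 104 167 101 127 132 135 130  75  14  23]
 [148 140 138 114 142 172 164  52  48  54  68  36  16  18  27]
 [147 130 172 116 160 169 162  31  38  40  41  43  46  25  24]]
```

View pics/c5.png

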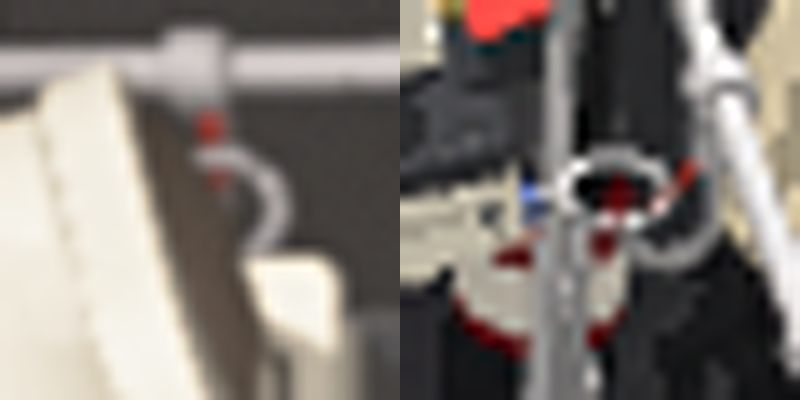

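```bash
python3 - <<'E'
from h import *
np.set_printoptions(precision=4,suppress=True)
F,T=(354.4,141.8),(256.5,120.2)
print('far tri',two(F,T)); 
for n,f,t in(('top',T,(256.4,124.9)),('side',F,(352.15,144.1))):
  for z in(.271,.274,.277): print(n,z,onz(n,*f,z)-onz(n,*t,.2625))
E
```

```text
far tri (array([0.6655, 0.0807, 0.2765]), np.float64(0.000641292342355825))
top 0.271 [ 0.0115 -0.0008  0.0085]
top 0.274 [ 0.0104 -0.0013  0.0115]
top 0.277 [ 0.0094 -0.0017  0.0145]
side 0.271 [0.0092 0.0033 0.0085]
side 0.274 [ 0.0083 -0.0007  0.0115]
side 0.277 [ 0.0075 -0.0046  0.0145]
```

{"op": "play_rows", "data": {
  "moves": [
    [0.001,0,-0.001,0,0,0,0],
    [0.001,0,-0.003,0,0,0,0],
    [0.001,0,-0.005,0,0,0,0],
    [0.001,0,-0.006,0,0,0,0],
    [0.001,0,-0.006,0,0,0,0]
  ]
}}

```text
time_s: 13.05
position: [0.5457, 0.0789, 0.4233]
tcp_rot: [[0.209, -0.977, -0.029], [0.004, -0.029, 1.0], [-0.978, -0.209, -0.002]]
ft_force: [-2.8, -0.3, 1.1]
grip_width: 0.0136
```

{"op": "play_rows", "data": {
  "moves": [
    [0,0,-0.001,0,0,0,0],
    [0,0,-0.003,0,0,0,0],
    [0,0,-0.005,0,0,0,0],
    [0,0,-0.006,0,0,0,0],
    [0,0,-0.006,0,0,0,0]
  ]
}}

```text
time_s: 13.55
position: [0.5458, 0.0789, 0.4202]
tcp_rot: [[0.209, -0.977, -0.029], [0.004, -0.029, 1.0], [-0.978, -0.209, -0.002]]
ft_force: [-2.7, -0.1, 0.6]
grip_width: 0.0135
```

{"op": "play_rows", "data": {
  "moves": [
    [0,0,-0.001,0,0,0,0],
    [0,0,-0.003,0,0,0,0],
    [0,0,-0.005,0,0,0,0],
    [0,0,-0.006,0,0,0,0],
    [0,0,-0.006,0,0,0,0]
  ]
}}

```text
time_s: 14.05
position: [0.5459, 0.0789, 0.4173]
tcp_rot: [[0.21, -0.977, -0.029], [0.004, -0.029, 1.0], [-0.978, -0.21, -0.002]]
ft_force: [-0.7, 0.1, 1.4]
grip_width: 0.0132
```

{"op": "play_rows", "data": {
  "moves": [
    [0,0,-0.001,0,0,0,0],
    [0,0,-0.003,0,0,0,0],
    [0,0,-0.005,0,0,0,0],
    [0,0,-0.006,0,0,0,0],
    [0,0,-0.006,0,0,0,0]
  ]
}}

```text
time_s: 14.55
position: [0.5459, 0.0789, 0.4142]
tcp_rot: [[0.21, -0.977, -0.029], [0.004, -0.029, 1.0], [-0.978, -0.21, -0.002]]
ft_force: [-1.6, -0.8, 1.6]
grip_width: 0.0134
```

{"op": "play_rows", "data": {
  "moves": [
    [0,0,-0.001,0,0,0,0],
    [0,0,-0.003,0,0,0,0],
    [0,0,-0.005,0,0,0,0],
    [0,0,-0.006,0,0,0,0],
    [0,0,-0.006,0,0,0,0]
  ]
}}

```text
time_s: 15.05
position: [0.5459, 0.0788, 0.411]
tcp_rot: [[0.209, -0.977, -0.029], [0.004, -0.029, 1.0], [-0.978, -0.209, -0.002]]
ft_force: [-0.8, -0.6, 1.4]
grip_width: 0.0135
```

{"op": "play_rows", "data": {
  "moves": [
    [0,0,-0.001,0,0,0,0],
    [0,0,-0.002,0,0,0,0],
    [0,0,-0.003,0,0,0,0],
    [0,0,-0.004,0,0,0,0],
    [0,0,-0.004,0,0,0,0]
  ]
}}

```text
time_s: 15.55
position: [0.5459, 0.0788, 0.4089]
tcp_rot: [[0.209, -0.977, -0.029], [0.004, -0.029, 1.0], [-0.978, -0.209, -0.002]]
ft_force: [-0.8, -1.4, 0.4]
grip_width: 0.0137
```

```bash
python3 - <<'E'
from h import *
np.set_printoptions(precision=4,suppress=True)
a=snap('side','side6.png').astype(int);b=snap('top','top6.png').astype(int)
s=robot.get_state();print(s['ft_force'],s['wrist_torque'],s['position'])
c=np.hstack([cv2.resize(b[105:145,235:275].astype(np.uint8),(400,400),interpolation=cv2.INTER_CUBIC),cv2.resize(a[128:158,335:365].astype(np.uint8),(400,400),interpolation=cv2.INTER_CUBIC)])
cv2.imwrite('pics/c6.png',c[:,:,::-1])
E
```

```text
[-1.7001 -0.5373  1.4165] [ 0.068  -0.045  -0.0313] [0.5459 0.0788 0.409 ]
```

View pics/c6.png

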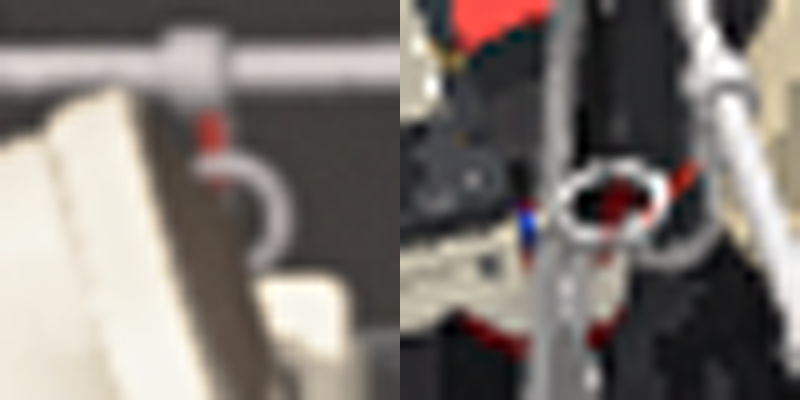

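The picture shows the gate still shut and the ring still on top of it. The handle has pitched in the pads by about 11°, so the lever arm is too long for the friction. I'll back out, set the cup down and regrip near the ring at 60 N.

{"op": "play_rows", "data": {
  "moves": [
    [0,0,0.02,0,0,0,0],
    [0,0,0.04,0,0,0,0],
    [0,0,0.07,0,0,0,0],
    [0,0,0.09,0,0,0,0],
    [0,0,0.09,0,0,0,0]
  ]
}}

```text
time_s: 16.15
position: [0.5465, 0.079, 0.4562]
tcp_rot: [[0.213, -0.977, -0.029], [0.005, -0.029, 1.0], [-0.977, -0.213, -0.002]]
ft_force: [-0.7, -0.1, -1.9]
grip_width: 0.0133
```

{"op": "play_rows", "data": {
  "moves": [
    [-0.03,0,0,0,0,0,0],
    [-0.08,0,0,0,0,0,0],
    [-0.14,-0.03,0,0,0,0,0],
    [-0.18,-0.12,0,0,0,-0.03,0],
    [-0.19,-0.2,0,0,0,-0.07,0]
  ]
}}

```text
time_s: 16.65
position: [0.4492, -0.0214, 0.4558]
tcp_rot: [[0.212, -0.977, 0.025], [-0.008, 0.024, 1.0], [-0.977, -0.212, -0.003]]
ft_force: [0.8, -1.2, -1.7]
grip_width: 0.0138
```

{"op": "play_rows", "data": {
  "moves": [
    [-0.02,-0.1,0,0,0,-0.03,0],
    [-0.02,-0.2,0,0,0,-0.07,0],
    [-0.02,-0.3,0,0,0,-0.07,0],
    [-0.02,-0.4,0,0,0,-0.07,0],
    [-0.02,-0.44,0,0,0,-0.07,0]
  ]
}}

```text
time_s: 17.15
position: [0.4378, -0.2465, 0.4555]
tcp_rot: [[0.21, -0.974, 0.086], [-0.022, 0.083, 0.996], [-0.977, -0.212, -0.004]]
ft_force: [-0.6, 0.1, -0.7]
grip_width: 0.0136
```

```bash
python3 - <<'E'
from h import *
goal(grasp=[.466,-.2455,.09],rot=tool(-4.5,12))
a=snap('side','side7.png'); cv2.imwrite('pics/c7.png',cv2.resize(a[160:290,240:370],None,fx=4,fy=4,interpolation=cv2.INTER_CUBIC)[:,:,::-1])
E
```

```text
t 17.15 q [ 0.61  0.1  -0.13  1.95 -0.08  0.91  2.01] p [ 0.4378 -0.2465  0.4555] f [-0.6  0.1 -0.7] w 0.0136
shift units [-0.0095  0.0073 -0.42  ] turn units [0.0059 0.0043 0.0091]
```

View pics/c7.png

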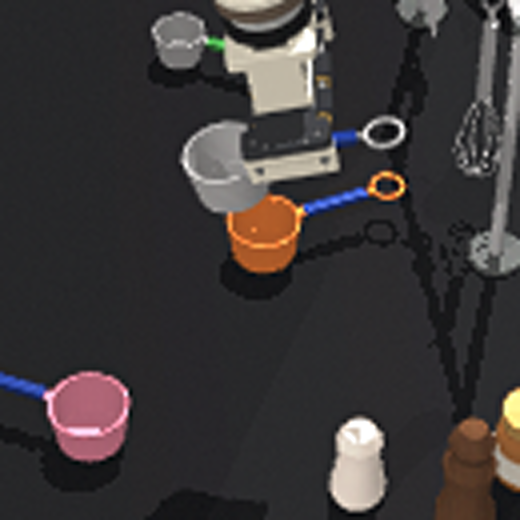

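```bash
python3 - <<'E'
from h import *
goal(grasp=[.466,-.2455,.052],rot=tool(-4.5,1))
E
```

```text
t 17.2 q [ 0.62  0.1  -0.13  1.94 -0.08  0.9   2.01] p [ 0.4376 -0.2485  0.4554] f [ 0.  -2.6 -1.6] w 0.0133
shift units [ 0.0512  0.0065 -0.4889] turn units [0.0273 0.248  0.0115]
```

{"op": "play_rows", "data": {
  "moves": [
    [0.01,0.006,-0.09,0,0.06,0,0],
    [0.03,0.0065,-0.18,0.01,0.12,0.005,0],
    [0.05,0.0065,-0.27,0.02,0.19,0.01,0],
    [0.0512,0.0065,-0.35,0.0273,0.248,0.0115,0],
    [0.0512,0.0065,-0.41,0.0273,0.248,0.0115,0]
  ]
}}

```text
time_s: 17.7
position: [0.4631, -0.2442, 0.2473]
tcp_rot: [[0.014, -0.997, 0.077], [0.001, 0.077, 0.997], [-1.0, -0.014, 0.002]]
ft_force: [0.2, 0.0, -2.0]
grip_width: 0.0133
```

{"op": "play_rows", "data": {
  "moves": [
    [0,0,-0.02,0,0,0,0],
    [0,0,-0.04,0,0,0,0],
    [0,0,-0.06,0,0,0,0],
    [0,0,-0.075,0,0,0,0],
    [0,0,-0.08,0,0,0,0]
  ]
}}

```text
time_s: 18.2
position: [0.4633, -0.2443, 0.2075]
tcp_rot: [[0.014, -0.997, 0.077], [0.0, 0.077, 0.997], [-1.0, -0.014, 0.001]]
ft_force: [-0.2, -0.4, -0.6]
grip_width: 0.0132
```

```bash
python3 - <<'E'
from h import *
goal(grasp=[.466,-.2455,.042],rot=tool(-4.5,1))
a=snap('side','side8.png'); cv2.imwrite('pics/c8.png',cv2.resize(a[190:290,250:350],None,fx=5,fy=5,interpolation=cv2.INTER_CUBIC)[:,:,::-1])
E
```

```text
t 18.2 q [ 0.52  0.53 -0.1   2.01  0.08  0.59  1.86] p [ 0.4633 -0.2443  0.2075] f [-0.2 -0.4 -0.6] w 0.0132
shift units [-0.0001 -0.0019 -0.0131] turn units [-0.002  -0.0038 -0.0015]
```

View pics/c8.png

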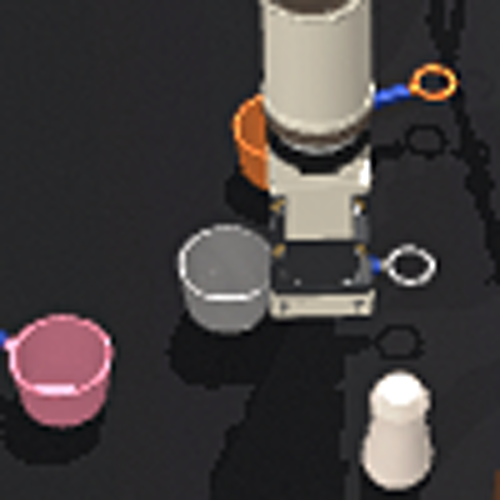

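{"op": "play_rows", "data": {
  "moves": [
    [0,0,-0.005,0,0,0,0],
    [0,0,-0.01,0,0,0,0],
    [0,0,-0.014,0,0,0,0],
    [0,0,-0.015,0,0,0,0],
    [0,0,-0.015,0,0,0,0]
  ],
  "squeeze": 3
}}

```text
time_s: 18.75
position: [0.4633, -0.2444, 0.2]
tcp_rot: [[0.014, -0.997, 0.077], [0.0, 0.077, 0.997], [-1.0, -0.014, 0.001]]
ft_force: [0.6, -0.5, -0.1]
grip_width: 0.0137
```

{"op": "play_rows", "data": {
  "moves": [
    [0,0,0,0,0,0,0.25],
    [0,0,0,0,0,0,0.4],
    [0,0,0,0,0,0,0.6],
    [0,0,0,0,0,0,0.8],
    [0,0,0,0,0,0,0.8]
  ]
}}

```text
time_s: 19.25
position: [0.4633, -0.2444, 0.2]
tcp_rot: [[0.014, -0.997, 0.077], [0.0, 0.077, 0.997], [-1.0, -0.014, 0.001]]
ft_force: [0.3, -0.3, 0.6]
grip_width: 0.0498
```

```bash
python3 - <<'E'
from h import *
a=snap('side','side9.png'); cv2.imwrite('pics/c9.png',cv2.resize(a[190:290,250:350],None,fx=5,fy=5,interpolation=cv2.INTER_CUBIC)[:,:,::-1])
s=robot.get_state(); print(s['ft_force'],s['grip_width'],s['position'])
def wire(im,u0,v0,w,h):
    print(im[v0:v0+h,u0:u0+w].mean(2).astype(int))
wire(a,322,236,20,14)
E
```

```text
[0.36999154 0.27544096 0.29005359] 0.053590083573896136 [ 0.46324827 -0.24436927  0.19995294]
[[ 32  39  40  41  39  42  43  41  40  44  44  40  41  40  42  40  41  41
   42  41]
 [ 53  45  40  41  41  41  39  39  42  45  45  44  41  41  41  41  40  40
   42  42]
 [ 93  72  37  40  42  45  41  40  40  41  41  40  41  41  42  41  42  40
   40  40]
 [ 94  70  37  41  44  44  40  39  38  36  38  38  39  42  40  41  42  43
   41  40]
 [ 95  71  37  43  41  39  37  41  49  51  53  53  42  38  40  40  41  41
   40  41]
 [ 96  77  40  38  39  36  47 125 179 199 207 202 125  51  35  39  41  40
   41  41]
 [ 98  79  38  41  34  41 161 250 102  71  71  98 139 197  48  35  39  40
   41  41]
 [105 102  69  95  50  83 238  62  30  35  35  34  31 107 187  31  38  41
   42  40]
 [104 102 100 124 203 215 174  26  35  38  40  38  35  61 255  30  38  42
   41  41]
 [ 96 101  83  98  86  98 233  42  32  37  37  36  33  74 255  42  40  40
   42  41]
 [105 102  59  46  33  39 156 174  48  52  47  49  65 198 130  32  40  41
   40  40]
 [ 94 103  58  37  38  38  75 144 200 210 170 187 236 142  50  37  40  42
   41  41]
 [ 59  56  36  38  40  39  35  46  97 103 104 100  74  31  36  40  41  41
   42  41]
 [ 47  47  77  37  40  40  40  39  35  35  35  34  36  38  40  41  39  41
   42  42]]
```

View pics/c9.png

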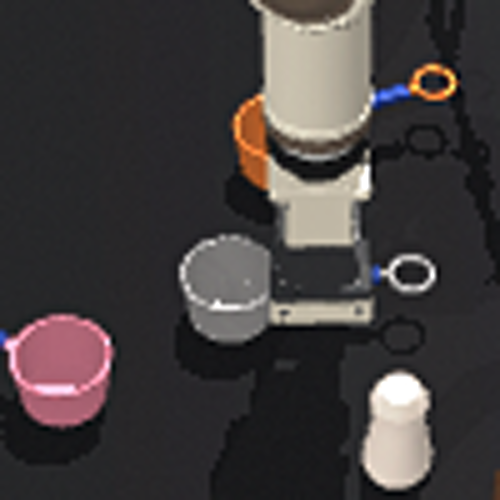

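```bash
python3 - <<'E'
from h import *
r=onz('side',332.0,244.2,.04); print('ring c',r)
# same reading in first picture (ring c expected .534,-.2532)
a=np.load('pics/side0.npy'); print(a[238:252,324:340].mean(2).astype(int))
E
```

```text
ring c [ 0.53989846 -0.24738561  0.04      ]
[[ 43  42  43  43  44  44  42  43  44  43  43  43  43  43  43  43]
 [ 44  43  43  42  41  39  38  39  39  41  41  43  42  45  43  44]
 [ 43  43  42  40  40  50  68  62  60  55  38  40  44  44  42  43]
 [ 41  41  40  44  98 174 255 250 246 212  98  41  39  40  40  40]
 [ 45  37  39 138 255  79  67  44  58 136 255 129  31  38  43  44]
 [112  44  72 255  60  29  35  35  33  31  97 255  40  39  42  43]
 [141 103 217 255  21  33  39  39  38  32  49 253  94  38  43  43]
 [ 93  92 122 255  79  31  34  35  35  30  55 220  87  37  43  44]
 [ 51  36  33 109 255  92  48  54  58  70 159 229  38  36  43  42]
 [ 42  40  37  41 140 253 208 222 239 255 162  66  37  39  40  39]
 [ 43  43  42  39  35  55 112 109  80  72  33  38  43  43  44  45]
 [ 44  42  42  43  42  39  39  37  34  35  36  39  43  43  45  44]
 [ 43  43  43  45  43  42  43  39  40  39  40  41  40  45  43  42]
 [ 44  44  43  41  41  41  40  40  40  40  40  40  41  44  45  40]]
```

```bash
python3 - <<'E'
from h import *
goal(grasp=[.5025,-.2472,.040],rot=tool(-4.5,12))
E
```

```text
t 19.3 q [ 0.52  0.55 -0.1   2.01  0.09  0.57  1.85] p [ 0.4632 -0.2444  0.2   ] f [0.4 0.3 0.3] w 0.0536
shift units [ 0.0126 -0.0005 -0.0089] turn units [-0.021  -0.2477 -0.0018]
```

{"op": "play_rows", "data": {
  "moves": [
    [0.003,0,0,-0.005,-0.06,0,0.6],
    [0.006,0,-0.003,-0.01,-0.12,0,0.6],
    [0.009,-0.0005,-0.006,-0.015,-0.18,-0.001,0.6],
    [0.0126,-0.0005,-0.0089,-0.021,-0.2477,-0.0018,0.6],
    [0.0126,-0.0005,-0.0089,-0.021,-0.2477,-0.0018,0.6]
  ]
}}

```text
time_s: 19.8
position: [0.469, -0.2447, 0.1953]
tcp_rot: [[0.207, -0.975, 0.079], [-0.016, 0.078, 0.997], [-0.978, -0.208, 0.0]]
ft_force: [-0.9, -0.3, -0.2]
grip_width: 0.0553
```

{"op": "play_rows", "data": {
  "moves": [
    [0,0,0,0,0,0,0.4],
    [0,0,0,0,0,0,0.2],
    [0,0,0,0,0,0,0.1],
    [0,0,0,0,0,0,0],
    [0,0,0,0,0,0,0]
  ],
  "squeeze": 40
}}

```text
time_s: 20.3
position: [0.4691, -0.2446, 0.1953]
tcp_rot: [[0.207, -0.975, 0.079], [-0.016, 0.077, 0.997], [-0.978, -0.208, 0.0]]
ft_force: [-0.1, -0.2, 0.6]
grip_width: 0.0198
```

{"op": "play_rows", "data": {
  "moves": [
    [0,0,0,0,0,0,0],
    [0,0,0,0,0,0,0],
    [0,0,0,0,0,0,0],
    [0,0,0,0,0,0,0],
    [0,0,0,0,0,0,0]
  ],
  "squeeze": 60
}}

```text
time_s: 20.8
position: [0.4691, -0.2446, 0.1953]
tcp_rot: [[0.207, -0.975, 0.079], [-0.016, 0.077, 0.997], [-0.978, -0.208, 0.0]]
ft_force: [1.0, -0.3, 0.1]
grip_width: 0.0131
```

```bash
python3 - <<'E'
from h import *
goal(grasp=[.5025,-.2472,.040],rot=tool(-4.5,12))
a=snap('side','side10.png'); cv2.imwrite('pics/c10.png',cv2.resize(a[190:290,250:350],None,fx=5,fy=5,interpolation=cv2.INTER_CUBIC)[:,:,::-1])
E
```

```text
t 20.8 q [ 0.6   0.54 -0.18  2.08  0.03  0.34  1.92] p [ 0.4691 -0.2446  0.1953] f [ 1.  -0.3  0.1] w 0.0131
shift units [0.0008 0.     0.0004] turn units [-0.0005 -0.0001  0.0007]
```

View pics/c10.png

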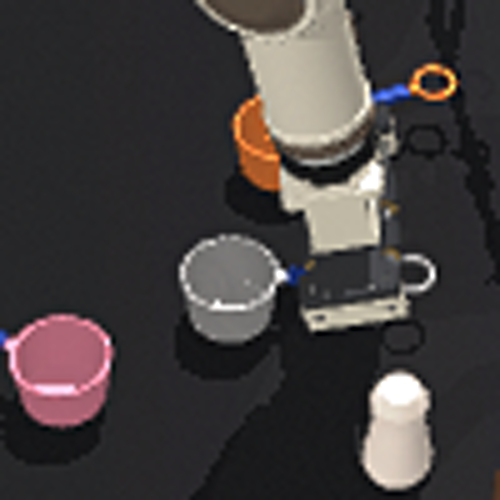

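{"op": "play_rows", "data": {
  "moves": [
    [0,0,0.05,0,0,0,0],
    [0,0,0.13,0,0,0,0],
    [0,0,0.22,0,0,0,0],
    [0,0,0.31,0,0,0,0],
    [0,0,0.4,0,0,0,0]
  ],
  "squeeze": 60
}}

```text
time_s: 21.35
position: [0.4686, -0.2443, 0.3969]
tcp_rot: [[0.207, -0.975, 0.079], [-0.016, 0.077, 0.997], [-0.978, -0.207, 0.001]]
ft_force: [1.4, -1.2, -1.6]
grip_width: 0.0132
```

```bash
python3 - <<'E'
from h import *
goal(grasp=[.5795,.0800,.300],rot=tool(2,12))
E
```

```text
t 21.35 q [ 0.66  0.21 -0.23  1.95 -0.04  0.79  1.95] p [ 0.4686 -0.2443  0.3969] f [ 1.4 -1.2 -1.6] w 0.0132
shift units [0.1557 0.6463 0.1172] turn units [-0.0009 -0.0008  0.145 ]
```

{"op": "play_rows", "data": {
  "moves": [
    [0.01,0.05,0.03,0,0,0.03,0],
    [0.03,0.13,0.06,0,0,0.06,0],
    [0.05,0.21,0.09,0,0,0.1,0],
    [0.07,0.29,0.117,0,0,0.13,0],
    [0.09,0.37,0.117,0,0,0.145,0]
  ]
}}

```text
time_s: 21.85
position: [0.5141, -0.0578, 0.4575]
tcp_rot: [[0.211, -0.977, -0.035], [0.007, -0.034, 0.999], [-0.978, -0.211, -0.0]]
ft_force: [1.3, -0.2, -0.9]
grip_width: 0.0134
```

{"op": "play_rows", "data": {
  "moves": [
    [0.02,0.09,0,0,0,0,0],
    [0.04,0.18,0,0,0,0,0],
    [0.055,0.24,0,0,0,0,0],
    [0.065,0.276,0,0,0,0,0],
    [0.065,0.276,0,0,0,0,0]
  ]
}}

```text
time_s: 22.35
position: [0.5464, 0.084, 0.4573]
tcp_rot: [[0.211, -0.977, -0.041], [0.01, -0.04, 0.999], [-0.978, -0.211, 0.001]]
ft_force: [-0.3, 0.2, -1.7]
grip_width: 0.0135
```

```bash
python3 - <<'E'
from h import *
goal(grasp=[.5795,.0800,.300],rot=tool(2,12))
E
```

```text
t 22.35 q [ 0.19  0.21 -0.46  1.83  0.17  0.92  1.27] p [0.5464 0.084  0.4573] f [-0.3  0.2 -1.7] w 0.0135
shift units [ 0.     -0.0103 -0.0036] turn units [-0.0018  0.0037 -0.0078]
```

{"op": "play_rows", "data": {
  "moves": [
    [0.013,-0.004,-0.005,0,0,-0.004,0],
    [0.026,-0.008,-0.01,0,0,-0.0078,0],
    [0.04,-0.008,-0.015,0,0,-0.0078,0],
    [0.052,-0.008,-0.02,0,0.0037,-0.0078,0],
    [0.065,-0.008,-0.026,0,0.0037,-0.0078,0]
  ]
}}

```text
time_s: 22.85
position: [0.5796, 0.0791, 0.4439]
tcp_rot: [[0.207, -0.978, -0.034], [0.008, -0.033, 0.999], [-0.978, -0.208, 0.001]]
ft_force: [0.2, -0.8, -1.8]
grip_width: 0.0133
```

{"op": "play_rows", "data": {
  "moves": [
    [0,0,0,0,0,0,0],
    [0,0,0,0,0,0,0],
    [0,0,0,0,0,0,0],
    [0,0,0,0,0,0,0],
    [0,0,0,0,0,0,0]
  ]
}}

```text
time_s: 23.35
position: [0.5795, 0.0793, 0.4442]
tcp_rot: [[0.208, -0.978, -0.034], [0.008, -0.033, 0.999], [-0.978, -0.208, 0.001]]
ft_force: [0.4, 0.2, -0.6]
grip_width: 0.0131
```

```bash
python3 - <<'E'
from h import *
np.set_printoptions(precision=4,suppress=True)
a=snap('side','side11.png').astype(int);b=snap('top','top11.png').astype(int)
s=robot.get_state();R=np.array(s['tcp_rot']);g=np.array(s['position'])+.159*R[:,0];print('grasp',g,'far',g+.0525*np.array([.9994,.033,0]),s['ft_force'],s['position'])
print(b[115:130,252:267].mean(2).astype(int))
print(a[133:150,345:360].mean(2).astype(int))
c=np.hstack([cv2.resize(b[105:145,235:275].astype(np.uint8),(400,400),interpolation=cv2.INTER_CUBIC),cv2.resize(a[128:158,335:365].astype(np.uint8),(400,400),interpolation=cv2.INTER_CUBIC)])
cv2.imwrite('pics/c11.png',c[:,:,::-1])
E
```

```text
grasp [0.6126 0.0805 0.2886] far [0.665  0.0823 0.2886] [-0.3645 -0.7803 -0.8189] [0.5795 0.0792 0.4441]
[[170 110  85  80  79  74  72  69  86 114 128 133 132 132 115]
 [198 124  88  81  80  75  72  82 142 210 231 233 233 232 211]
 [210 136  93  83  81  78  74  85 158 233 245 243 242 244 242]
 [222 156 106  84  80  77  73  74 140 229 243 241 240 242 243]
 [237 190 122  87  81  79  75  68 124 223 243 241 240 240 242]
 [243 210 134  92  80  79  76  69 109 205 241 242 240 241 242]
 [243 221 154 103  81  77  76  71  91 169 230 240 239 241 242]
 [243 235 183 121  90  78  76  72  83 137 192 216 231 241 243]
 [242 241 203 136  99  82  78  73  80 118 161 181 207 233 239]
 [241 241 217 153 111  88  78  75  78 108 144 162 176 200 212]
 [240 241 230 178 125  96  81  75  82  99 109 129 157 173 178]
 [239 240 237 199 137 105  85  77  92 109  94 105 150 170 174]
 [237 238 238 211 150 115  90  79 103 123 100 102 150 173 174]
 [237 237 237 226 177 129  98  80 102 127 105 100 150 174 174]
 [235 236 236 234 196 139 111  92 104 123 100 100 150 173 176]]
[[ 48  76  75  74 110 177  75  57  41  40  41 109
[... 322 characters left out ...]
1 156]
 [185 183 167 165 152 103  60 156 101  96 192  54 123 117 124]
 [150 150 150 152 181 126  93 185 140 198 107  52 108 118 109]
 [179 179 179 180 181 186 194 186 177  78  48  62  65 122 144]
 [178 178 179 181 184 185  89 107  59  52  82  37  51 122 140]
 [179 167 152  97  13  25  35  46  71  78  45  39  54 123 163]
 [151 148 122  67  28  33  69 171  78  43  39  38  58 124 166]
 [122 145 120 151 101  34  74 125  38  36  42  45 100 122  78]
 [152 144 119 118  75  38 105 152 123  57 106 120 129  63  22]
 [150 141 115 116 115 105 167 112 149 130 134 130  75  15  24]
 [148 140 139 116 143 172 163  51  46  54  67  37  18  19  27]
 [147 129 172 116 161 169 162  31  38  39  39  41  46  25  25]]
```

View pics/c11.png

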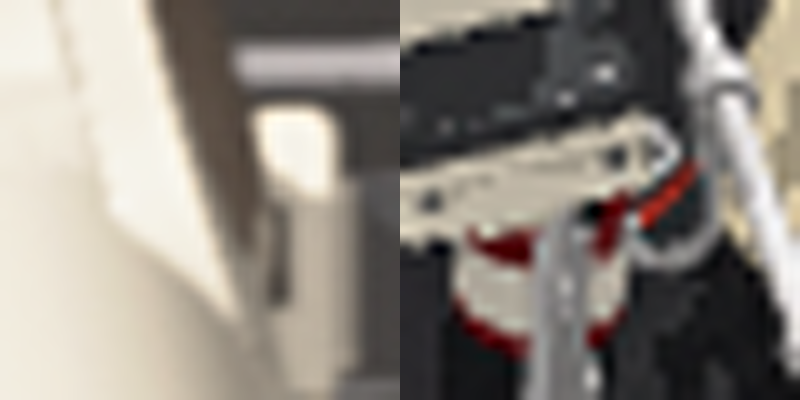

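Top view is now blocked by the arm. In the side view the ring's far wire is at (354.8,139), the same place as before, about 9–10 mm behind the tip. Descending again.

{"op": "play_rows", "data": {
  "moves": [
    [0.001,0,-0.006,0,0,0,0],
    [0.001,0,-0.012,0,0,0,0],
    [0.001,0,-0.018,0,0,0,0],
    [0.001,0,-0.024,0,0,0,0],
    [0.001,0,-0.028,0,0,0,0]
  ]
}}

```text
time_s: 23.95
position: [0.5799, 0.0792, 0.4296]
tcp_rot: [[0.207, -0.978, -0.034], [0.008, -0.033, 0.999], [-0.978, -0.207, 0.001]]
ft_force: [0.1, 0.0, -1.2]
grip_width: 0.0129
```

{"op": "play_rows", "data": {
  "moves": [
    [0,0,-0.002,0,0,0,0],
    [0,0,-0.004,0,0,0,0],
    [0,0,-0.006,0,0,0,0],
    [0,0,-0.008,0,0,0,0],
    [0,0,-0.008,0,0,0,0]
  ]
}}

```text
time_s: 24.45
position: [0.5801, 0.0792, 0.4261]
tcp_rot: [[0.208, -0.978, -0.034], [0.008, -0.033, 0.999], [-0.978, -0.208, 0.001]]
ft_force: [-2.7, 0.2, 3.9]
grip_width: 0.0132
```

{"op": "play_rows", "data": {
  "moves": [
    [0,0,-0.001,0,0,0,0],
    [0,0,-0.003,0,0,0,0],
    [0,0,-0.005,0,0,0,0],
    [0,0,-0.006,0,0,0,0],
    [0,0,-0.006,0,0,0,0]
  ]
}}

```text
time_s: 24.95
position: [0.5799, 0.0791, 0.4228]
tcp_rot: [[0.207, -0.978, -0.034], [0.008, -0.033, 0.999], [-0.978, -0.207, 0.001]]
ft_force: [-3.0, -1.2, 2.5]
grip_width: 0.0133
```

```bash
cat > look.py <<'E'
from h import *
import sys
np.set_printoptions(precision=4,suppress=True)
a=snap('side','s%s.png'%sys.argv[1]).astype(int)
s=robot.get_state();print(s['time_s'],s['ft_force'],s['wrist_torque'],s['position'],np.array(s['tcp_rot'])[:,0])
c=cv2.resize(a[128:158,335:365].astype(np.uint8),(500,500),interpolation=cv2.INTER_CUBIC)
cv2.imwrite('pics/cs%s.png'%sys.argv[1],c[:,:,::-1])
E
python3 look.py 12
```

```text
25.0 [-3.1852 -0.8185  2.2758] [-0.0443  0.2434 -0.0394] [0.5799 0.0791 0.4227] [ 0.2072  0.0079 -0.9783]
```

View pics/cs12.png

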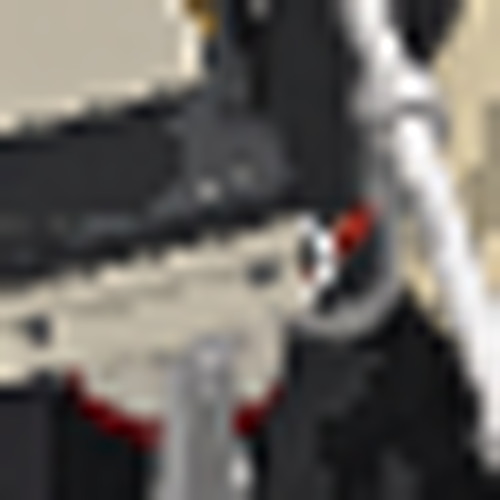

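The ring has dropped with the hand this time, about 4.6 px. Continuing in small steps.

{"op": "play_rows", "data": {
  "moves": [
    [0,0,-0.001,0,0,0,0],
    [0,0,-0.003,0,0,0,0],
    [0,0,-0.005,0,0,0,0],
    [0,0,-0.006,0,0,0,0],
    [0,0,-0.006,0,0,0,0]
  ]
}}

```text
time_s: 25.5
position: [0.5798, 0.0791, 0.4195]
tcp_rot: [[0.207, -0.978, -0.033], [0.008, -0.033, 0.999], [-0.978, -0.207, 0.001]]
ft_force: [-2.9, -1.2, 2.0]
grip_width: 0.0134
```

{"op": "play_rows", "data": {
  "moves": [
    [0,0,-0.001,0,0,0,0],
    [0,0,-0.003,0,0,0,0],
    [0,0,-0.005,0,0,0,0],
    [0,0,-0.006,0,0,0,0],
    [0,0,-0.006,0,0,0,0]
  ]
}}

```text
time_s: 26.0
position: [0.5796, 0.0791, 0.4162]
tcp_rot: [[0.206, -0.978, -0.034], [0.008, -0.033, 0.999], [-0.979, -0.206, 0.001]]
ft_force: [-2.8, -0.4, 2.8]
grip_width: 0.0133
```

```bash
python3 look.py 13; python3 -c "
from h import *
for z in (.2886,.2673,.261,.255,.2505): print(z,proj('side',[.665,.0823,z]))"
```

```text
26.05 [-3.4154 -0.4236  1.6844] [-0.0453  0.2255 -0.0756] [0.5796 0.0791 0.4163] [ 0.206   0.0078 -0.9785]
0.2886 [354.49408412 139.10189218]
0.2673 [354.13327771 143.37350933]
0.261 [354.02758744 144.62478522]
0.255 [353.92736089 145.81137574]
0.2505 [353.85246521 146.69807194]
```

View pics/cs13.png

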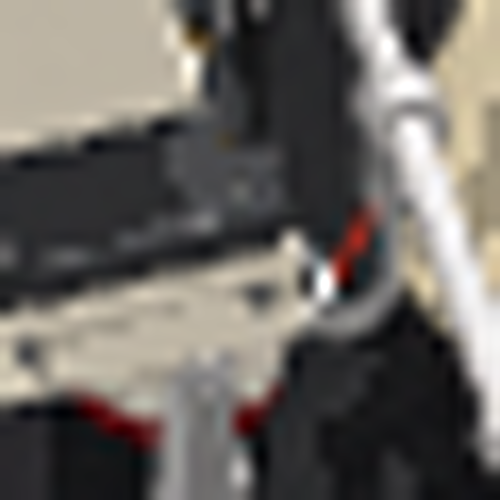

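Gate visibly swinging in, wire at (353.9,144.5). Keep going.

{"op": "play_rows", "data": {
  "moves": [
    [0.001,0,-0.001,0,0,0,0],
    [0.001,0,-0.003,0,0,0,0],
    [0.001,0,-0.005,0,0,0,0],
    [0.001,0,-0.006,0,0,0,0],
    [0.001,0,-0.006,0,0,0,0]
  ]
}}

```text
time_s: 26.55
position: [0.5799, 0.079, 0.4128]
tcp_rot: [[0.205, -0.978, -0.034], [0.008, -0.033, 0.999], [-0.979, -0.205, 0.001]]
ft_force: [-3.7, -0.9, 0.6]
grip_width: 0.0128
```

{"op": "play_rows", "data": {
  "moves": [
    [0,0,-0.001,0,0,0,0],
    [0,0,-0.002,0,0,0,0],
    [0,0,-0.003,0,0,0,0],
    [0,0,-0.004,0,0,0,0],
    [0,0,-0.004,0,0,0,0]
  ]
}}

```text
time_s: 27.05
position: [0.5803, 0.0791, 0.4109]
tcp_rot: [[0.206, -0.978, -0.034], [0.008, -0.033, 0.999], [-0.978, -0.206, 0.001]]
ft_force: [-0.1, -0.7, -1.2]
grip_width: 0.0131
```

```bash
python3 look.py 14
```

```text
27.1 [ 0.7246 -0.7294 -1.7342] [0.0986 0.0147 0.0604] [0.5803 0.0791 0.411 ] [ 0.2061  0.0081 -0.9785]
```

View pics/cs14.png

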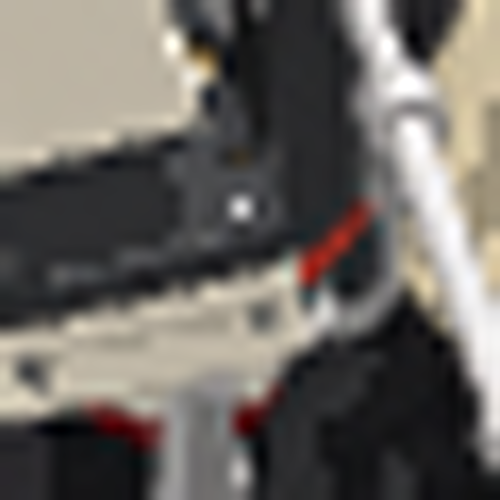

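Force fell to the cup's weight and the gate is back at its shut slope, lying over the wire: it snapped. Now the tug, up in small increments.

{"op": "play_rows", "data": {
  "moves": [
    [0,0,0,0,0,0,0],
    [0,0,0,0,0,0,0],
    [0,0,0.003,0,0,0,0],
    [0,0,0.006,0,0,0,0],
    [0,0,0.008,0,0,0,0]
  ]
}}

```text
time_s: 27.6
position: [0.5803, 0.0791, 0.4152]
tcp_rot: [[0.206, -0.978, -0.034], [0.008, -0.033, 0.999], [-0.978, -0.207, 0.001]]
ft_force: [0.6, -0.1, -2.0]
grip_width: 0.0131
```

{"op": "play_rows", "data": {
  "moves": [
    [0,0,0.0005,0,0,0,0],
    [0,0,0.001,0,0,0,0],
    [0,0,0.0015,0,0,0,0],
    [0,0,0.002,0,0,0,0],
    [0,0,0.002,0,0,0,0]
  ]
}}

```text
time_s: 28.1
position: [0.5803, 0.0791, 0.416]
tcp_rot: [[0.206, -0.978, -0.034], [0.008, -0.033, 0.999], [-0.979, -0.206, 0.001]]
ft_force: [2.3, 0.1, -4.6]
grip_width: 0.0129
```

{"op": "play_rows", "data": {
  "moves": [
    [0,0,0.0005,0,0,0,0],
    [0,0,0.001,0,0,0,0],
    [0,0,0.001,0,0,0,0],
    [0,0,0.001,0,0,0,0],
    [0,0,0.001,0,0,0,0]
  ]
}}

```text
time_s: 28.6
position: [0.5802, 0.0791, 0.4163]
tcp_rot: [[0.206, -0.978, -0.034], [0.008, -0.033, 0.999], [-0.979, -0.206, 0.001]]
ft_force: [2.2, 0.1, -6.3]
grip_width: 0.0129
```

{"op": "play_rows", "data": {
  "moves": [
    [0,0,0.0008,0,0,0,0],
    [0,0,0.0012,0,0,0,0],
    [0,0,0.0012,0,0,0,0],
    [0,0,0.0012,0,0,0,0],
    [0,0,0.0012,0,0,0,0]
  ]
}}

```text
time_s: 29.1
position: [0.5802, 0.0791, 0.4168]
tcp_rot: [[0.205, -0.978, -0.034], [0.008, -0.033, 0.999], [-0.979, -0.206, 0.001]]
ft_force: [2.3, 0.5, -6.6]
grip_width: 0.0127
```

```bash
python3 look.py 15
```

```text
29.15 [ 2.7189  0.7008 -6.8875] [ 0.1498 -0.0653  0.0084] [0.5802 0.0791 0.4168] [ 0.2054  0.0082 -0.9786]
```

View pics/cs15.png

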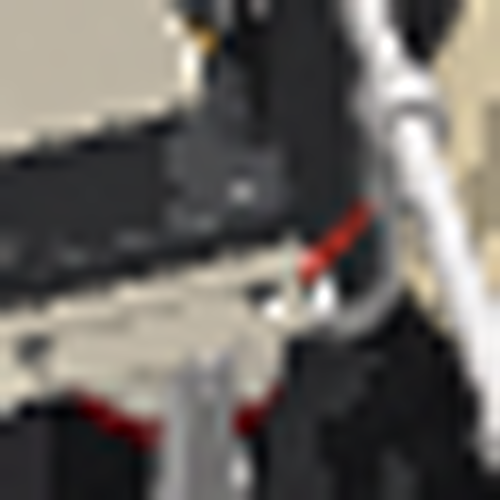

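Tug held at about 6 N for over a second in all (fz −6.6 against −1.3 cup weight, fx 2.3) with the gate shut. Now I'll loosen the grip so the handle can pivot, then lower along an arc about the seat.

{"op": "play_rows", "data": {
  "moves": [
    [0,0,-0.001,0,0,0,0],
    [0,0,-0.002,0,0,0,0],
    [0,0,-0.002,0,0,0,0],
    [0,0,-0.002,0,0,0,0],
    [0,0,-0.002,0,0,0,0]
  ],
  "squeeze": 12
}}

```text
time_s: 29.65
position: [0.5804, 0.0792, 0.4163]
tcp_rot: [[0.207, -0.978, -0.034], [0.008, -0.033, 0.999], [-0.978, -0.207, 0.001]]
ft_force: [1.3, 1.0, -1.2]
grip_width: 0.0138
```

```bash
cat >> h.py <<'E'
def arc(th,tau,L=.0525,W=(.668,.082,.2515)):
    t=np.radians(th);h=np.array([.9994,.035,0]);G=np.array(W)-L*(np.cos(t)*h+np.sin(t)*np.array([0,0,1.]))
    goal(grasp=G,rot=tool(2,tau))
E
python3 - <<'E'
from h import *
arc(10,16);arc(20,20)
E
```

```text
t 29.65 q [ 0.17  0.31 -0.44  1.8   0.22  0.86  1.24] p [0.5804 0.0792 0.4163] f [ 1.3  1.  -1.2] w 0.0138
shift units [-0.0158 -0.0011 -0.0421] turn units [ 0.0014 -0.0904  0.0015]
t 29.65 q [ 0.17  0.31 -0.44  1.8   0.22  0.86  1.24] p [0.5804 0.0792 0.4163] f [ 1.3  1.  -1.2] w 0.0138
shift units [-0.0321 -0.0016 -0.0667] turn units [ 0.0045 -0.1793  0.0014]
```

{"op": "play_rows", "data": {
  "moves": [
    [-0.003,0,-0.008,0,-0.018,0,0],
    [-0.006,0,-0.016,0,-0.036,0,0],
    [-0.009,-0.001,-0.025,0,-0.054,0,0],
    [-0.012,-0.001,-0.034,0.001,-0.072,0.001,0],
    [-0.0158,-0.001,-0.042,0.001,-0.09,0.001,0]
  ],
  "squeeze": 10
}}

```text
time_s: 30.15
position: [0.5721, 0.0786, 0.3946]
tcp_rot: [[0.276, -0.961, -0.034], [0.009, -0.033, 0.999], [-0.961, -0.276, -0.0]]
ft_force: [1.1, 0.3, -1.5]
grip_width: 0.0137
```

```bash
python3 -c "
from h import *
arc(20,20);arc(30,25)"; python3 look.py 16
```

```text
t 30.15 q [ 0.16  0.3  -0.43  1.88  0.26  0.73  1.2 ] p [0.5721 0.0786 0.3946] f [ 1.1  0.3 -1.5] w 0.0137
shift units [-0.0156 -0.0004 -0.0233] turn units [ 0.0036 -0.0888  0.0006]
t 30.15 q [ 0.16  0.3  -0.43  1.88  0.26  0.73  1.2 ] p [0.5721 0.0786 0.3946] f [ 1.1  0.3 -1.5] w 0.0137
shift units [-0.0334 -0.0011 -0.0505] turn units [ 0.0074 -0.1998  0.0006]
30.2 [ 1.0841  0.5448 -1.9756] [ 0.1586 -0.001   0.0149] [0.5716 0.0786 0.394 ] [ 0.275   0.009  -0.9614]
```

View pics/cs16.png

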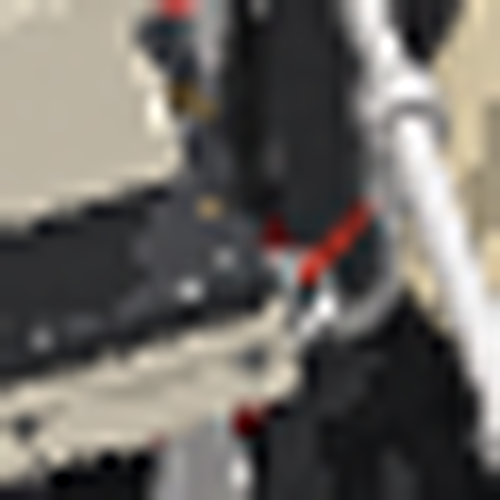

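{"op": "play_rows", "data": {
  "moves": [
    [-0.007,0,-0.01,0.001,-0.04,0,0],
    [-0.014,0,-0.021,0.002,-0.08,0,0],
    [-0.02,0,-0.031,0.004,-0.12,0,0],
    [-0.027,-0.001,-0.041,0.006,-0.16,0,0],
    [-0.033,-0.001,-0.05,0.007,-0.2,0,0]
  ]
}}

```text
time_s: 30.7
position: [0.5544, 0.0779, 0.3683]
tcp_rot: [[0.422, -0.906, -0.034], [0.014, -0.031, 0.999], [-0.907, -0.422, -0.001]]
ft_force: [-0.3, -0.2, -2.5]
grip_width: 0.0137
```

```bash
python3 -c "
from h import *
arc(40,31);arc(50,36)"
```

```text
t 30.7 q [ 0.12  0.26 -0.37  2.02  0.39  0.48  1.07] p [0.5544 0.0779 0.3683] f [-0.3 -0.2 -2.5] w 0.0137
shift units [-0.0169 -0.0004 -0.0286] turn units [ 0.0056 -0.1339  0.0007]
t 30.7 q [ 0.12  0.26 -0.37  2.02  0.39  0.48  1.07] p [0.5544 0.0779 0.3683] f [-0.3 -0.2 -2.5] w 0.0137
shift units [-0.0271 -0.0007 -0.0568] turn units [ 0.0094 -0.2449  0.0008]
```

{"op": "play_rows", "data": {
  "moves": [
    [-0.003,0,-0.006,0.001,-0.026,0,0],
    [-0.007,0,-0.012,0.002,-0.053,0,0],
    [-0.01,0,-0.017,0.003,-0.08,0,0],
    [-0.013,0,-0.023,0.004,-0.107,0,0],
    [-0.017,0,-0.0286,0.0056,-0.134,0,0]
  ]
}}

```text
time_s: 31.2
position: [0.5454, 0.0778, 0.3536]
tcp_rot: [[0.515, -0.857, -0.034], [0.017, -0.029, 0.999], [-0.857, -0.515, -0.0]]
ft_force: [-0.4, -0.4, -1.6]
grip_width: 0.0139
```

```bash
python3 -c "
from h import *
arc(40,31);arc(40,31,.065);arc(40,31,.09)"
python3 - <<'E'
from h import *
a=np.load('pics/s16.npy')
a=snap('side','side17.png'); cv2.imwrite('pics/c17.png',cv2.resize(a[110:210,290:390],None,fx=5,fy=5,interpolation=cv2.INTER_CUBIC)[:,:,::-1])
E
```

```text
t 31.2 q [ 0.02  0.24 -0.28  2.1   0.55  0.32  0.89] p [0.5454 0.0778 0.3536] f [-0.4 -0.4 -1.6] w 0.0139
shift units [ 0.0012 -0.0001  0.001 ] turn units [ 0.0003 -0.0003  0.001 ]
t 31.2 q [ 0.02  0.24 -0.28  2.1   0.55  0.32  0.89] p [0.5454 0.0778 0.3536] f [-0.4 -0.4 -1.6] w 0.0139
shift units [-0.018  -0.0007 -0.0151] turn units [ 0.0003 -0.0003  0.001 ]
t 31.2 q [ 0.02  0.24 -0.28  2.1   0.55  0.32  0.89] p [0.5454 0.0778 0.3536] f [-0.4 -0.4 -1.6] w 0.0139
shift units [-0.0563 -0.0021 -0.0472] turn units [ 0.0003 -0.0003  0.001 ]
```

View pics/c17.png

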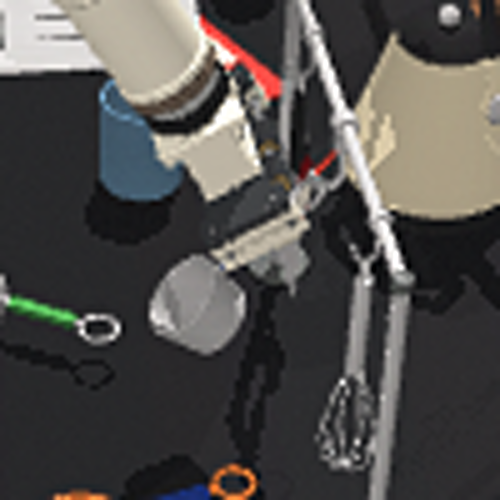

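The cup droops in step with the arc, the ring is still caught and the forces stay small. Now I'll slide the weak grip down the handle for clearance from the hook.

{"op": "play_rows", "data": {
  "moves": [
    [0,0,0,0,0,0,0],
    [-0.004,0,-0.004,0,0,0,0],
    [-0.009,0,-0.008,0,0,0,0],
    [-0.014,0,-0.012,0,0,0,0],
    [-0.018,-0.001,-0.015,0,0,0,0]
  ],
  "squeeze": 4
}}

```text
time_s: 31.75
position: [0.5374, 0.0775, 0.3473]
tcp_rot: [[0.519, -0.854, -0.034], [0.019, -0.029, 0.999], [-0.855, -0.519, 0.001]]
ft_force: [4.9, -0.0, 3.3]
grip_width: 0.0138
```

```bash
python3 -c "
from h import *
arc(45,32,.078)"
python3 - <<'E'
from h import *
a=snap('side','side18.png'); cv2.imwrite('pics/c18.png',cv2.resize(a[110:210,290:390],None,fx=5,fy=5,interpolation=cv2.INTER_CUBIC)[:,:,::-1])
E
```

```text
t 31.75 q [ 0.    0.24 -0.26  2.12  0.58  0.29  0.86] p [0.5374 0.0775 0.3473] f [ 4.9 -0.   3.3] w 0.0138
shift units [-0.0174 -0.0008 -0.0323] turn units [-0.0007 -0.0164  0.0008]
```

View pics/c18.png

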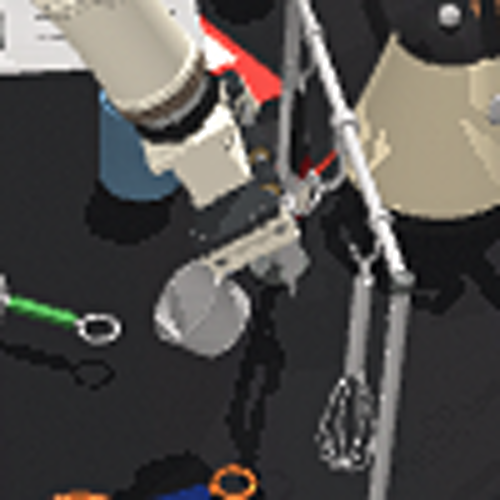

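{"op": "play_rows", "data": {
  "moves": [
    [0,0,0,0,0,0,0],
    [-0.003,0,-0.004,0,0,0,0],
    [-0.007,0,-0.008,0,0,0,0],
    [-0.011,0,-0.013,0,0,0,0],
    [-0.015,-0.001,-0.018,0,0,0,0]
  ],
  "squeeze": 3
}}

```text
time_s: 32.3
position: [0.5292, 0.077, 0.3377]
tcp_rot: [[0.518, -0.855, -0.035], [0.019, -0.029, 0.999], [-0.855, -0.518, 0.001]]
ft_force: [3.8, 1.3, 3.2]
grip_width: 0.0139
```

{"op": "play_rows", "data": {
  "moves": [
    [-0.003,0,-0.004,0,0,0,0],
    [-0.007,0,-0.009,0,0,0,0],
    [-0.011,0,-0.013,0,0,0,0],
    [-0.015,0,-0.018,0,0,0,0],
    [-0.015,-0.001,-0.018,0,0,0,0]
  ],
  "squeeze": 3
}}

```text
time_s: 32.8
position: [0.5211, 0.0766, 0.3281]
tcp_rot: [[0.517, -0.855, -0.035], [0.018, -0.03, 0.999], [-0.856, -0.517, 0.0]]
ft_force: [1.8, 0.1, 1.1]
grip_width: 0.0139
```

```bash
python3 -c "
from h import *
arc(50,32,.09); arc(60,32,.09)"
python3 - <<'E'
from h import *
a=snap('side','side19.png'); cv2.imwrite('pics/c19.png',cv2.resize(a[110:210,290:390],None,fx=5,fy=5,interpolation=cv2.INTER_CUBIC)[:,:,::-1])
E
```

```text
t 32.8 q [-0.05  0.24 -0.2   2.17  0.67  0.25  0.76] p [0.5211 0.0766 0.3281] f [1.8 0.1 1.1] w 0.0139
shift units [ 0.0097  0.0009 -0.0214] turn units [ 0.0001 -0.0192 -0.    ]
t 32.8 q [-0.05  0.24 -0.2   2.17  0.67  0.25  0.76] p [0.5211 0.0766 0.3281] f [1.8 0.1 1.1] w 0.0139
shift units [ 0.0354  0.0018 -0.0394] turn units [ 0.0001 -0.0192 -0.    ]
```

View pics/c19.png

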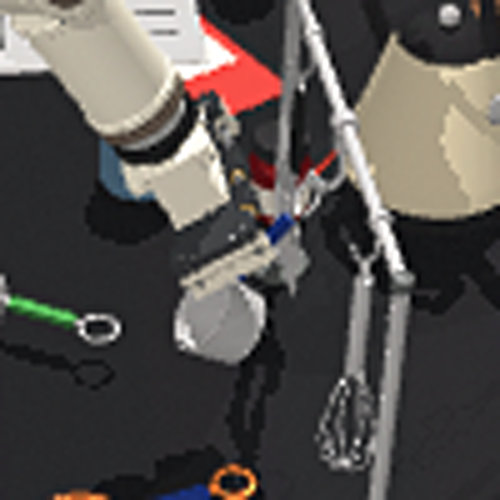

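```bash
python3 -c "
from h import *
arc(55,32,.085);arc(65,32,.085);arc(73,32,.085);arc(80,32,.085)"
```

```text
t 32.85 q [-0.05  0.24 -0.2   2.17  0.67  0.25  0.76] p [0.5212 0.0766 0.3282] f [1.  0.7 1.6] w 0.014
shift units [ 0.0278  0.0016 -0.0229] turn units [ 0.0002 -0.0194 -0.    ]
t 32.85 q [-0.05  0.24 -0.2   2.17  0.67  0.25  0.76] p [0.5212 0.0766 0.3282] f [1.  0.7 1.6] w 0.014
shift units [ 0.0534  0.0025 -0.0377] turn units [ 0.0002 -0.0194 -0.    ]
t 32.85 q [-0.05  0.24 -0.2   2.17  0.67  0.25  0.76] p [0.5212 0.0766 0.3282] f [1.  0.7 1.6] w 0.014
shift units [ 0.0756  0.0032 -0.0462] turn units [ 0.0002 -0.0194 -0.    ]
t 32.85 q [-0.05  0.24 -0.2   2.17  0.67  0.25  0.76] p [0.5212 0.0766 0.3282] f [1.  0.7 1.6] w 0.014
shift units [ 0.0957  0.004  -0.051 ] turn units [ 0.0002 -0.0194 -0.    ]
```

{"op": "play_rows", "data": {
  "moves": [
    [0.005,0,-0.004,0,-0.004,0,0],
    [0.01,0,-0.009,0,-0.008,0,0],
    [0.016,0.001,-0.014,0,-0.012,0,0],
    [0.022,0.001,-0.018,0,-0.016,0,0],
    [0.0278,0.0016,-0.0229,0,-0.0194,0,0]
  ],
  "squeeze": 4
}}

```text
time_s: 33.35
position: [0.5352, 0.0773, 0.3163]
tcp_rot: [[0.529, -0.848, -0.035], [0.018, -0.03, 0.999], [-0.848, -0.53, -0.0]]
ft_force: [2.1, 0.3, 2.4]
grip_width: 0.014
```

{"op": "play_rows", "data": {
  "moves": [
    [0.005,0,-0.003,0,0,0,0],
    [0.01,0,-0.006,0,0,0,0],
    [0.015,0,-0.009,0,0,0,0],
    [0.02,0.001,-0.012,0,0,0,0],
    [0.0256,0.001,-0.0148,0,0,0,0]
  ],
  "squeeze": 4
}}

```text
time_s: 33.85
position: [0.5485, 0.0779, 0.3092]
tcp_rot: [[0.53, -0.847, -0.035], [0.018, -0.03, 0.999], [-0.848, -0.531, -0.0]]
ft_force: [1.3, 0.6, 5.5]
grip_width: 0.014
```

```bash
python3 -c "
from h import *
arc(65,32,.085);arc(73,32,.085);arc(80,32,.085)"
python3 - <<'E'
from h import *
a=snap('side','side20.png'); cv2.imwrite('pics/c20.png',cv2.resize(a[120:190,310:380],None,fx=8,fy=8,interpolation=cv2.INTER_CUBIC)[:,:,::-1])
E
```

```text
t 33.85 q [-0.08  0.31 -0.16  2.13  0.8   0.21  0.63] p [0.5485 0.0779 0.3092] f [1.3 0.6 5.5] w 0.014
shift units [-0.0013 -0.0002  0.0002] turn units [0.0002 0.001  0.    ]
t 33.85 q [-0.08  0.31 -0.16  2.13  0.8   0.21  0.63] p [0.5485 0.0779 0.3092] f [1.3 0.6 5.5] w 0.014
shift units [ 0.0209  0.0005 -0.0083] turn units [0.0002 0.001  0.    ]
t 33.85 q [-0.08  0.31 -0.16  2.13  0.8   0.21  0.63] p [0.5485 0.0779 0.3092] f [1.3 0.6 5.5] w 0.014
shift units [ 0.041   0.0012 -0.0132] turn units [0.0002 0.001  0.    ]
```

View pics/c20.png

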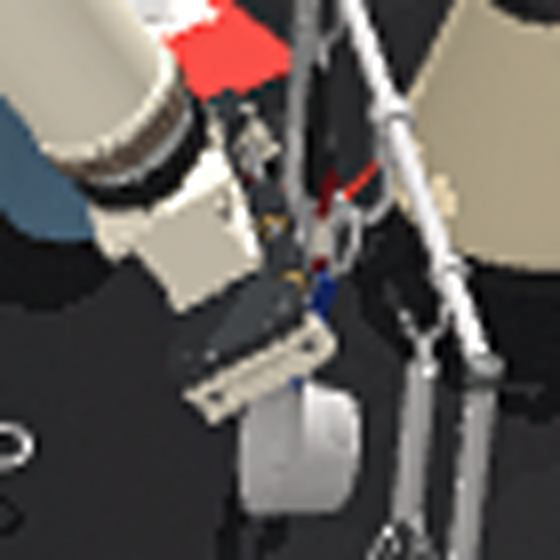

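{"op": "play_rows", "data": {
  "moves": [
    [0.005,0,0,0,0,0,0],
    [0.01,0,-0.001,0,0,0,0],
    [0.015,0,-0.002,0,0,0,0],
    [0.021,0.001,-0.004,0,0,0,0],
    [0.027,0.001,-0.006,0,0,0,0]
  ],
  "squeeze": 3
}}

```text
time_s: 34.4
position: [0.5622, 0.0783, 0.3056]
tcp_rot: [[0.529, -0.848, -0.035], [0.018, -0.03, 0.999], [-0.848, -0.53, -0.0]]
ft_force: [0.2, 0.3, 1.5]
grip_width: 0.0139
```

```bash
python3 -c "
from h import *
arc(75,32,.083);arc(78,32,.083)
print(robot.get_state()['wrist_torque'])"
python3 - <<'E'
from h import *
a=snap('side','side21.png'); b=snap('top','top21.png');cv2.imwrite('pics/c21.png',cv2.resize(a[120:190,310:380],None,fx=8,fy=8,interpolation=cv2.INTER_CUBIC)[:,:,::-1])
E
```

```text
t 34.4 q [-0.08  0.34 -0.16  2.1   0.8   0.21  0.64] p [0.5622 0.0783 0.3056] f [0.2 0.3 1.5] w 0.0139
shift units [0.0002 0.0001 0.0012] turn units [ 0.0006 -0.0003  0.0003]
t 34.4 q [-0.08  0.34 -0.16  2.1   0.8   0.21  0.64] p [0.5622 0.0783 0.3056] f [0.2 0.3 1.5] w 0.0139
shift units [ 0.0086  0.0004 -0.0009] turn units [ 0.0006 -0.0003  0.0003]
[0.086997   0.32451841 0.01637748]
```

View pics/c21.png

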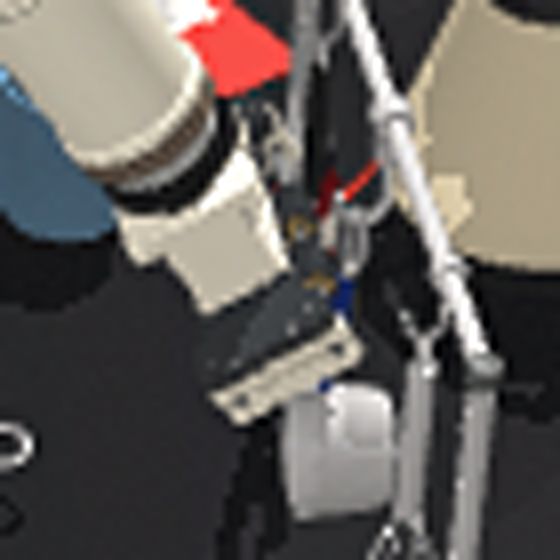

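{"op": "play_rows", "data": {
  "moves": [
    [0.002,0,0,0,0,0,0],
    [0.004,0,0,0,0,0,0],
    [0.005,0,0,0,0,0,0],
    [0.005,0,0,0,0,0,0],
    [0.005,0,0,0,0,0,0]
  ],
  "squeeze": 3
}}

```text
time_s: 35.0
position: [0.5647, 0.0782, 0.3054]
tcp_rot: [[0.529, -0.848, -0.034], [0.018, -0.03, 0.999], [-0.848, -0.529, -0.0]]
ft_force: [-0.2, -0.3, -0.0]
grip_width: 0.0142
```

{"op": "play_rows", "data": {
  "moves": [
    [0,0,0,0,0,0,0.18],
    [0,0,0,0,0,0,0.25],
    [0,0,0,0,0,0,0.35],
    [0,0,0,0,0,0,0.5],
    [0,0,0,0,0,0,0.6]
  ]
}}

```text
time_s: 35.5
position: [0.5648, 0.0782, 0.3055]
tcp_rot: [[0.529, -0.848, -0.034], [0.018, -0.029, 0.999], [-0.848, -0.53, -0.0]]
ft_force: [-0.1, 0.8, 0.2]
grip_width: 0.0424
```

```bash
python3 - <<'E'
from h import *
goal()
a=snap('side','side22.png'); cv2.imwrite('pics/c22.png',cv2.resize(a[120:190,310:380],None,fx=8,fy=8,interpolation=cv2.INTER_CUBIC)[:,:,::-1])
E
```

```text
t 35.5 q [-0.07  0.35 -0.17  2.1   0.8   0.21  0.65] p [0.5648 0.0782 0.3055] f [-0.1  0.8  0.2] w 0.0424
shift units [0. 0. 0.] turn units [0. 0. 0.]
```

View pics/c22.png

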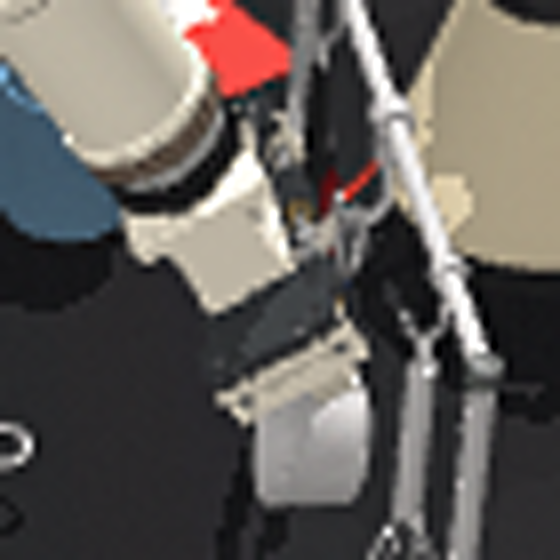

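{"op": "play_rows", "data": {
  "moves": [
    [-0.05,0,0.06,0,0,0,0.6],
    [-0.11,0,0.12,0,0,0,0.6],
    [-0.18,0,0.16,0,0,0,0.6],
    [-0.25,0,0.18,0,0,0,0.6],
    [-0.3,0,0.18,0,0,0,0.6]
  ]
}}

```text
time_s: 36.05
position: [0.4134, 0.0782, 0.3968]
tcp_rot: [[0.532, -0.846, -0.034], [0.017, -0.029, 0.999], [-0.847, -0.532, -0.001]]
ft_force: [0.2, -0.1, 1.2]
grip_width: 0.0552
```

```bash
python3 - <<'E'
from h import *
goal()
for i in range(3):
    a=snap('side','side23%d.png'%i)
    c=cv2.resize(a[120:195,325:370],None,fx=5.8,fy=5.8,interpolation=cv2.INTER_CUBIC); H=c if i==0 else np.hstack([H,c])
cv2.imwrite('pics/c23.png',H[:,:,::-1])
E
```

```text
t 36.05 q [ 0.15 -0.08 -0.44  2.32  0.31  0.36  1.04] p [0.4134 0.0782 0.3968] f [ 0.2 -0.1  1.2] w 0.0552
shift units [0. 0. 0.] turn units [0. 0. 0.]
```

View pics/c23.png

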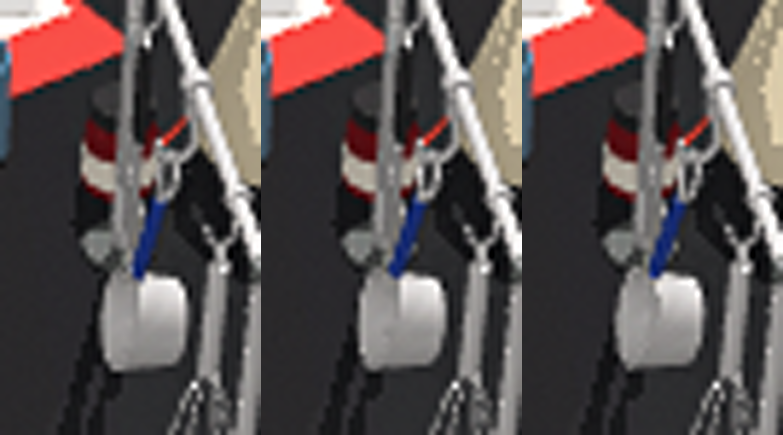

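The cup hangs freely from the ring, the gate is shut and only a slight swing remains. I'll wait for it to settle.

{"op": "play_rows", "data": {
  "moves": [
    [0,0,0,0,0,0,0.6],
    [0,0,0,0,0,0,0.6],
    [0,0,0,0,0,0,0.6],
    [0,0,0,0,0,0,0.6],
    [0,0,0,0,0,0,0.6]
  ]
}}

```text
time_s: 36.7
position: [0.414, 0.078, 0.3956]
tcp_rot: [[0.53, -0.847, -0.035], [0.017, -0.03, 0.999], [-0.848, -0.53, -0.001]]
ft_force: [1.0, 0.8, -0.0]
grip_width: 0.0552
```

{"op": "play_rows", "data": {
  "moves": [
    [0,0,0,0,0,0,0.6],
    [0,0,0,0,0,0,0.6],
    [0,0,0,0,0,0,0.6],
    [0,0,0,0,0,0,0.6],
    [0,0,0,0,0,0,0.6]
  ]
}}

```text
time_s: 37.2
position: [0.414, 0.078, 0.3956]
tcp_rot: [[0.53, -0.847, -0.035], [0.017, -0.03, 0.999], [-0.848, -0.53, -0.001]]
ft_force: [0.0, 0.1, 0.6]
grip_width: 0.0554
```

{"op": "play_rows", "data": {
  "moves": [
    [0,0,0,0,0,0,0.6],
    [0,0,0,0,0,0,0.6],
    [0,0,0,0,0,0,0.6],
    [0,0,0,0,0,0,0.6],
    [0,0,0,0,0,0,0.6]
  ]
}}

```text
time_s: 37.7
position: [0.4139, 0.078, 0.3956]
tcp_rot: [[0.53, -0.847, -0.035], [0.017, -0.03, 0.999], [-0.848, -0.53, -0.001]]
ft_force: [-0.7, -0.3, -0.1]
grip_width: 0.0551
```

{"op": "play_rows", "data": {
  "moves": [
    [0,0,0,0,0,0,0.6],
    [0,0,0,0,0,0,0.6],
    [0,0,0,0,0,0,0.6],
    [0,0,0,0,0,0,0.6],
    [0,0,0,0,0,0,0.6]
  ]
}}

```text
time_s: 38.2
position: [0.4139, 0.078, 0.3956]
tcp_rot: [[0.53, -0.847, -0.034], [0.017, -0.03, 0.999], [-0.848, -0.53, -0.001]]
ft_force: [0.4, 0.1, 0.8]
grip_width: 0.055
```

{"op": "play_rows", "data": {
  "moves": [
    [0,0,0,0,0,0,0.6],
    [0,0,0,0,0,0,0.6],
    [0,0,0,0,0,0,0.6],
    [0,0,0,0,0,0,0.6],
    [0,0,0,0,0,0,0.6]
  ]
}}

```text
time_s: 38.7
position: [0.414, 0.078, 0.3956]
tcp_rot: [[0.53, -0.847, -0.034], [0.017, -0.03, 0.999], [-0.848, -0.53, -0.001]]
ft_force: [-0.2, 0.4, 1.0]
grip_width: 0.0553
```

{"op": "play_rows", "data": {
  "moves": [
    [0,0,0,0,0,0,0.6],
    [0,0,0,0,0,0,0.6],
    [0,0,0,0,0,0,0.6],
    [0,0,0,0,0,0,0.6],
    [0,0,0,0,0,0,0.6]
  ]
}}

```text
time_s: 39.2
position: [0.4139, 0.078, 0.3956]
tcp_rot: [[0.53, -0.847, -0.035], [0.017, -0.03, 0.999], [-0.848, -0.53, -0.001]]
ft_force: [-0.5, -0.8, 0.4]
grip_width: 0.0551
```

```bash
python3 - <<'E'
from h import *
fr=[]
for i in range(16):
    a=eyes.get_image('side'); a=np.asarray(a).astype(int); fr.append(a)
    sub=a[140:170,345:362]; m=(sub[:,:,2]-sub[:,:,0]>40); ys,xs=np.nonzero(m)
    print(robot.get_state()['time_s'],'handle',round(xs.mean()+345,2),round(ys.mean()+140,2),len(xs), end=' | ')
np.save('pics/last.npy',fr[-1])
c=np.hstack([cv2.resize(f[120:195,325:370].astype(np.uint8),None,fx=5.8,fy=5.8,interpolation=cv2.INTER_CUBIC) for f in (fr[0],fr[6],fr[-1])])
cv2.imwrite('pics/c24.png',c[:,:,::-1])
E
```

```text
39.25 handle 350.29 160.68 38 | 39.3 handle 350.27 160.62 37 | 39.35 handle 350.27 160.62 37 | 39.4 handle 350.29 160.68 38 | 39.45 handle 350.35 160.59 37 | 39.5 handle 350.36 160.69 36 | 39.55 handle 350.5 160.67 36 | 39.6 handle 350.56 160.74 34 | 39.65 handle 350.65 160.68 34 | 39.7 handle 350.65 160.68 34 | 39.75 handle 350.65 160.68 34 | 39.8 handle 350.57 160.83 35 | 39.85 handle 350.5 160.67 36 | 39.9 handle 350.5 160.67 36 | 39.95 handle 350.39 160.84 38 | 40.0 handle 350.39 160.84 38 |
```

View pics/c24.png

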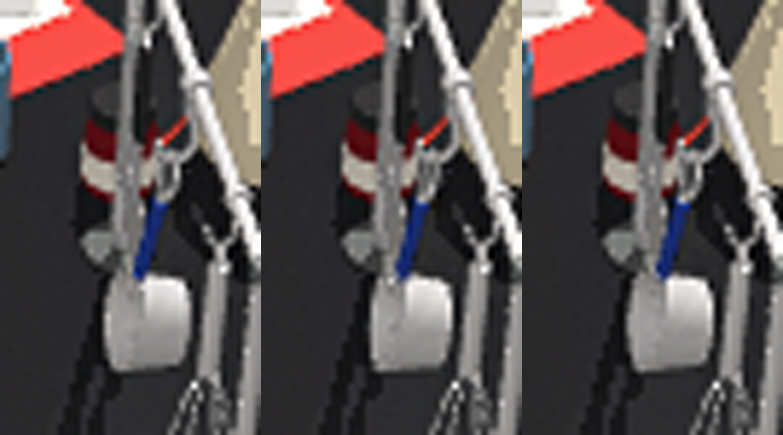

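The swing is down to about ±0.2 px, under 0.02 m/s at the cup. I'll compare the bystanders with the first picture, then hand in.

```bash
python3 - <<'E'
from h import *
a0=np.load('pics/side0.npy').astype(np.uint8);a1=np.load('pics/last.npy').astype(np.uint8)
g=lambda i:cv2.cvtColor(i,cv2.COLOR_RGB2GRAY)
for nm,(x,y,w,h) in dict(small_cup=(276,160,40,24),salt=(320,262,18,28),pepper=(347,262,19,36),amber=(362,255,22,30),mug=(307,122,22,30),red=(338,150,10,12)).items():
    r=cv2.matchTemplate(g(a1)[y-8:y+h+8,x-8:x+w+8],g(a0)[y:y+h,x:x+w],cv2.TM_CCOEFF_NORMED);_,v,_,l=cv2.minMaxLoc(r);print(nm,round(v,2),'shift px',l[0]-8,l[1]-8)
print(robot.get_state()['time_s']); print(robot.hand_in())
E
```

```text
small_cup 1.0 shift px 0 0
salt 0.98 shift px 0 0
pepper 1.0 shift px 0 0
amber 1.0 shift px 0 0
mug 0.64 shift px 1 0
red 0.99 shift px 0 0
40.0
the job is handed in; nothing more can be done
None
```

I clipped the large measuring cup with the blue handle into the snap hook, tugged it, let it down and handed the job in at 40 s. `hand_in` gave no verdict.

**What happened:**
- **First try failed:** the handle turned in the pads while the ring pressed the gate, so the gate never opened. I set the cup down on the table and gripped it again nearer the ring at 60 N.
- **Clipping:** on the second try the ring pressed the gate in with about 5–6 N. The reading then dropped to just the cup's weight, and the picture showed the gate back at its shut slope over the wire.
- **Tug:** I drew the ring up against the shut gate with about 6 N, and the gate stayed shut.
- **Letting down:** I loosened the grip to 3–12 N, lowered the cup along an arc about the hook, then opened the gripper and backed away.

**Last checks:**
- **Cup:** it hangs by its ring with the gate shut, and the gripper is well clear. The remaining swing is about ±0.2 px, roughly 0.01–0.02 m/s at the cup.
- **Force on the hook:** the highest readings were about 7 N, while sliding the grip down the handle and partway through the lowering. The readings carry about 1 N of noise and come only once per move, so a brief peak between them could have been missed.
- **Bystanders:** the small cup, salt, pepper and both jars match the first picture with no shift. The mug's match was weak (0.64, 1 px), possibly because the arm partly covered it. Nothing showed contact with it, but I did not confirm its position separately.

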